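Make up the tray of figure kits

ROBOT

A 6-joint arm with a two-finger parallel gripper is mounted at the origin on the work surface. World frame = base frame: x ahead of the robot, y to its left, z up, the work surface at z = 0. Lengths are in mm, angles in degrees, forces in N, time in s.
With the tool pointing down it reaches from about 300 to 850 mm from the base axis. Payload 4.2 kg.
Tool frame: the origin (TCP) lies on the centre line of the jaws, within the pads' length; the fingertips stand 14 mm ahead of it and the grasp point (between the pads) lies 5 mm behind it; z points along the fingers, y is the line along which they close (so a half turn about z gives the same grasp; the last joint's range is limited). The gripper opens to 91 mm and grips with 3 to 60 N. Pads are 32 mm wide; open, the fingers measure 118 mm over their backs; the gripper's body (76 mm by 178 mm) begins 60 mm behind the grasp point.
Start: joints at [63.197, 18.312, 89.639, -0, 72.044, -1.146], TCP at [248.969, 518.32, 227.976] pointing down, gripper open.
Joint ranges: [-177.97, 177.97], [-48.28, 115.42], [12.27, 149.76], [-77.06, 257.06], [2.81, 150.46], [-146.56, 146.56]. Speed limits (degrees/s): [147.25, 147.25, 180, 180, 180, 180].

INTERFACE

Orientations are given as [roll, pitch, yaw] about the fixed x, y, z axes, in that order (R = Rz(yaw) Ry(pitch) Rx(roll)).
In Python, from workcell import env gives the robot as it stands.
- The arm moves only by the tool arm_command, never from a script. Its argument "motion" is a list of rows, each an object with "offset": the shift along the tool's x, y, z in m, a list of three; "spin": the turn about the tool's z in rad. In form: [{"offset": [tx, ty, tz], "spin": spin}, ...]. A call has 1 to 5 rows; each row shifts and turns the commanded pose from where the row before left it, along the tool's axes as they then stand; what a row does not reach is not made up. A row lasts 1/8 s, in which the tool goes at most 62.5 mm and 10.7 degrees, less where a joint would pass 70% of its speed; a pose out of reach is approached as far as the arm can. A call with a gripper value outside its range is refused whole. "jaw" is the finger opening in m, from 0 to 0.0912, set as the call begins (left out, the last holds). The fingers move at their own pace and stop on an object; "newtons" is the grip in N (left out, the last holds). Time passes only in rows, so rows that do not move let the fingers close. It gives the time, the measured TCP pose, the force, the opening and the grip force at its end, in the units of the state.
- env.state(): the state, without advancing time (a new reading comes with each control period).
- env.grab_frame(name): name is "scene" or "top" or "wrist"; returns (picture, depth): 400x640x3 uint8, blue, green, red; 400x640 float32, mm along the optical axis (not along the pixel's ray), 0 where there is no reading.
- env.camera_model(name): a dict with "fx", "fy", "cx", "cy" (pixels), "k1" (the pictures are not rectified: a ray, as slopes to the right and down, at radius r is drawn at 1 + k1 r^2 times it, then the intrinsics apply), "eye" and "rotation" of the camera in the world; the wrist camera has in their place "hand_eye" (4x4, takes a point from camera to tool coordinates, whose origin is the TCP and whose axes are the flange's). Camera axes: x right, y down, z forward; pixel columns grow to the right and rows downward; lengths in mm; the calibration is good to about 2 mm. A picture is of the moment at which its call begins: read the wrist's pose just before it. camera_model takes no time and is no camera call.
- env.job_done(): hands the job in; it is judged then, once.
Trained networks look in the newest picture that a camera, given by its name, has taken for a name from the list of things; names that differ only in an ending like _2 or _b are one class to them, and where a whole thing is asked for, a point or a joint stands for the part that bears it (a point fixed in the world has none). Each returns a list of dicts, best first, with "score" (0 to 1); they miss things now and then, are a little off and sometimes report something else, mostly with a low value. They report only what shows in the picture. A call takes as long as a camera call.
- env.boxes_of(camera, target): "bbox" ([left, top, right, bottom] in pixels, round what is visible of it).
- env.pinpoint(camera, target): "location" ([column, row] in pixels: a listed point, or the origin of a listed thing).
The state is a dict: "time_s": time; "qpos": joint angles; "qvel": joint speeds; "effort": joint torques, N m; "ee_pos": TCP position; "ee_rot": TCP orientation; "force": force on the tool from outside, world axes, zero at the start; "torque": the same for the moment, N m; "gripper_width": finger opening in mm; "gripper_force": force on a finger pad.
Only numpy, scipy, OpenCV 4.12 (cv2) and the standard library are available. Lean on these libraries where they do the work, as an engineer would, in place of code of your own. Each camera call takes 0.05 s, during which the arm holds its last target. There are 200 camera calls.

TASK

Make up the kit tray: take the sanding block out of it and lay it flat on the bench, pull open the cabinet's top drawer and lay every wooden foot you find there flat on the tray's floor, slot up, near the middle of a bay, one to a bay; then lay the three wooden figure blanks over them, one centred on each bay (with a foot in it or not), flat and straight across the two ledges. Finish with the drawer fully shut, and leave the other things on the bench where they are.

Things in the scene. Friction and masses are not known exactly. Their poses are not given: they have to be found in the camera images.
- tray: fixed open plywood kit tray 316 long (x) x 130 wide (y) x 36 high; origin: centre of its underside. Floor 6, walls 8 thick, 114 apart across. A ledge 23 wide, top 26 mm above the underside, runs inside each long wall (|y| 34 to 57); the channel between is 68 wide. Two partitions 6 thick, as high as the ledges, at x = -48 and 48 split it into three bays, 90 or more along x
- tray_bay0 (a point): point on the tray floor at the middle of bay 0 (tray x = -96 mm, y = 0), 6 mm above the tray's underside; axes as the tray's
- tray_bay1 (a point): point on the tray floor at the middle of bay 1 (tray x = 0 mm, y = 0), 6 mm above the tray's underside; axes as the tray's
- tray_bay2 (a point): point on the tray floor at the middle of bay 2 (tray x = 96 mm, y = 0), 6 mm above the tray's underside; axes as the tray's
- cabinet: fixed grey bench cabinet 240 deep (x) x 320 wide (y) x 130 high with two drawers, one above the other. Origin: centre of its underside; its front faces its own -x. The carcase top begins 15 mm behind the drawer fronts
- cabinet_drawer0 (a joint): the TOP drawer of the cabinet: 0 = fully shut, grows to 0.165 m = fully out, along the cabinet's -x. Runs with about 1 N of friction and stays where it is left. Inside, 195 long x 278 wide, its floor 75 mm above the bench, its walls to 108 mm
- cabinet_drawer0_handle (a point): middle of the top drawer's bar handle, moves with the drawer: round bar 11 thick, 120 long along the cabinet's y, its axis 35 mm in front of the drawer front and about 96 mm above the bench, held by two thin stems 51 mm either side of the middle
- foot_a_center (a point): centre (half-way up) of a pale wooden foot, a slotted block 56 long (its x) x 40 wide (its y) x 16 high, with a slot 16 wide and 8 deep along its x in the top. Starts slot up in the top drawer, its length within 0.35 rad of the cabinet's x. May be absent (None): two or three feet are present
- foot_b_center (a point): centre (half-way up) of a pale wooden foot, a slotted block 56 long (its x) x 40 wide (its y) x 16 high, with a slot 16 wide and 8 deep along its x in the top. Starts slot up in the top drawer, its length within 0.35 rad of the cabinet's x. May be absent (None): two or three feet are present
- foot_c_center (a point): centre (half-way up) of a pale wooden foot, a slotted block 56 long (its x) x 40 wide (its y) x 16 high, with a slot 16 wide and 8 deep along its x in the top. Starts slot up in the top drawer, its length within 0.35 rad of the cabinet's x. May be absent (None): two or three feet are present
- blank_rabbit_center (a point): centre (half-way up) of a pale wooden blank lying flat on the bench, 100 long (its x) x 44 wide (its y) x 15 thick: a rabbit with two upright ears (+x). Its long sides are parallel and 44 apart near the centre
- blank_fish_center (a point): centre (half-way up) of a pale wooden blank lying flat on the bench, 100 long (its x) x 44 wide (its y) x 15 thick: a fish, round nose to -x and forked tail to +x; parallel from x = -28 to +18 mm. Its long sides are parallel and 44 apart near the centre
- blank_house_center (a point): centre (half-way up) of a pale wooden blank lying flat on the bench, 100 long (its x) x 44 wide (its y) x 15 thick: a house with a pointed gable (+x). Its long sides are parallel and 44 apart near the centre
- sanding_block_center (a point): centre (half-way up) of a brown cork sanding block 95 long (its x) x 56 wide (its y) x 35 high, left lying across the two ledges of the tray, its length within 0.35 rad of the tray's y
- brush: bystander: flat paint brush 190 long (its x), lying down (mm); origin on the bench surface
- glue_bottle: bystander: white bottle 54 across, 150 tall, standing (mm); origin on the bench surface
- try_square: bystander: try square 110 x 170, lying down, its wooden stock 110 x 22 x 16 about its origin (mm); origin on the bench surface

How it is judged (in metres and radians):
On the way, in this order (a step that is already met when the one before it is completed fails the run):
1. the top drawer is pulled open by more than 10 cm (value of joint cabinet_drawer0 above 0.1 m), for 0.2 s.
2. every foot lies flat on the tray floor in a bay ((horizontal distance between foot_a_center and tray_bay0 below 0.026 m or horizontal distance between foot_a_center and tray_bay1 below 0.026 m or horizontal distance between foot_a_center and tray_bay2 below 0.026 m) and z of each of foot_a_center, foot_b_center, foot_c_center in the frame of tray below 0.018 m and angle between each of foot_a_center, foot_b_center, foot_c_center's own z axis and vertical below 0.12 rad and (horizontal distance between foot_b_center and tray_bay0 below 0.026 m or horizontal distance between foot_b_center and tray_bay1 below 0.026 m or horizontal distance between foot_b_center and tray_bay2 below 0.026 m) and (horizontal distance between foot_c_center and tray_bay0 below 0.026 m or horizontal distance between foot_c_center and tray_bay1 below 0.026 m or horizontal distance between foot_c_center and tray_bay2 below 0.026 m)), for 0.2 s.
At the end, for the whole second after the job is handed in: Feet flat on the tray floor (tilt < 0.12 rad), within 26 mm of a bay's middle; blanks flat on the ledges (tilt < 0.08), within 22 mm of a bay's middle and 0.25 rad of straight across; sanding block flat on the bench clear of the tray; drawer within 8 mm of shut; all at rest (all of step 2 and (horizontal distance between blank_rabbit_center and tray_bay0 below 0.022 m or horizontal distance between blank_rabbit_center and tray_bay1 below 0.022 m or horizontal distance between blank_rabbit_center and tray_bay2 below 0.022 m) and z of blank_rabbit_center in the frame of tray between 0.03 and 0.037 m and angle between each of blank_rabbit_center, blank_fish_center, blank_house_center's own z axis and vertical below 0.08 rad and angle between the x axis of each of blank_rabbit_center, blank_fish_center, blank_house_center and the y axis of tray, either way round below 0.25 rad and (horizontal distance between blank_fish_center and tray_bay0 below 0.022 m or horizontal distance between blank_fish_center and tray_bay1 below 0.022 m or horizontal distance between blank_fish_center and tray_bay2 below 0.022 m) and z of blank_fish_center in the frame of tray between 0.03 and 0.037 m and (horizontal distance between blank_house_center and tray_bay0 below 0.022 m or horizontal distance between blank_house_center and tray_bay1 below 0.022 m or horizontal distance between blank_house_center and tray_bay2 below 0.022 m) and z of blank_house_center in the frame of tray between 0.03 and 0.037 m and value of joint cabinet_drawer0 below 0.008 m and (y of sanding_block_center in the frame of tray above 0.1 m or y of sanding_block_center in the frame of tray below -0.1 m or x of sanding_block_center in the frame of tray above 0.19 m or x of sanding_block_center in the frame of tray below -0.19 m) and height (world z) of sanding_block_center below 0.03 m and angle between sanding_block_center's own z axis and vertical below 0.12 rad and linear speed of each of foot_a, foot_b, foot_c, blank_rabbit, blank_fish, blank_house, sanding_block below 0.02 m/s); the robot touches nothing.
It fails at once if a bystander is moved by more than 4 cm (distance of any of brush, glue_bottle, try_square from where it was at the start of the episode above 0.04 m).
Of foot_a, foot_b, foot_c only 2 to 3 are there at a start; the rules pass over those that are not, and their reading is None.
At some moment in a run one of blank_rabbit, blank_fish, blank_house may be knocked a few centimetres aside while the robot is not near it.
Once in a run the grip may slacken for a moment while it holds something.
It also fails if it takes over 210 s, if anything falls off the work surface, if the arm or the gripper's body presses on something with over 40 N, if the wrist force passes 120 N, or if a joint passes its speed limit or range.

## Working session

There is one attempt and no reset: what is moved stays moved. The work goes in short steps, Python scripts to look and compute and a tool call to move; the robot and the scene stay as the last step left them, time stands still between calls to the robot, and variables do not carry over. Pictures are saved under pics/ and viewed, at most 17 in all, crops included, and the job is handed in when it is done.

Besides the shell and the picture viewer there is one more tool, called after "Call:" by a JSON object that holds its "fn" and its "kwargs", one argument or row to a line. arm_command: Moves the arm, as the interface text tells. Its arguments: {"type":"object","properties":{"motion":{"type":"array"},"jaw":{"type":"number"},"newtons":{"type":"number"}},"required":["motion"]}

```bash
ls; mkdir -p pics; cat > h.py <<'E'
import numpy as np, cv2
from scipy.spatial.transform import Rotation as R
from workcell import env
def tool(s=None):
    s=s or env.state(); T=np.eye(4); T[:3,:3]=R.from_euler('xyz',s['ee_rot'],degrees=True).as_matrix(); T[:3,3]=s['ee_pos']; return T
def cam(name,T=None):
    m=env.camera_model(name)
    if 'hand_eye' in m: C=(tool() if T is None else T)@np.array(m['hand_eye'])
    else:
        C=np.eye(4); C[:3,:3]=m['rotation']; C[:3,3]=m['eye']
    return m,C
def slopes(m,px):
    px=np.atleast_2d(np.asarray(px,float))
    K=np.array([[m['fx'],0,m['cx']],[0,m['fy'],m['cy']],[0,0,1]])
    return cv2.undistortPoints(px.reshape(-1,1,2),K,np.array([m['k1'],0,0,0,0.])).reshape(-1,2)
def onplane(m,C,px,z):
    s=slopes(m,px); d=np.c_[s,np.ones(len(s))]@C[:3,:3].T
    return C[:3,3]+d*((z-C[2,3])/d[:,2])[:,None]
def cloud(m,C,D):
    v,u=np.mgrid[:D.shape[0],:D.shape[1]]; s=slopes(m,np.c_[u.ravel(),v.ravel()]); d=D.ravel()
    P=(np.c_[s,np.ones(len(s))]*d[:,None])@C[:3,:3].T+C[:3,3]; P[d==0]=np.nan
    return P.reshape(D.shape+(3,))
def project(m,C,P):
    q=(np.atleast_2d(P)-C[:3,3])@C[:3,:3]; s=q[:,:2]/q[:,2:]; s=s*(1+m['k1']*(s**2).sum(1))[:,None]
    return s*[m['fx'],m['fy']]+[m['cx'],m['cy']]
E
python3 - <<'E'
from h import *
np.set_printoptions(precision=1,suppress=True)
s=env.state(); print(s['ee_pos'],s['ee_rot'],s['gripper_width'],s['time_s'])
for n in ['scene','top','wrist']:
    T=tool(); I,D=env.grab_frame(n); cv2.imwrite(f'pics/{n}0.png',I); np.save(f'{n}0.npy',D)
    m,C=cam(n); print(n,{k:m[k] for k in('fx','cx','cy','k1')},C[:3,3],C[:3,2])
m,C=cam('top'); D=np.load('top0.npy'); P=cloud(m,C,D)
for t in ['tray','cabinet','cabinet_drawer0_handle','sanding_block_center','blank_rabbit_center','blank_fish_center','blank_house_center','brush','glue_bottle','try_square']:
    for r in env.pinpoint('top',t)[:2]:
        u,v=r['location']; print(t,round(r['score'],2),np.array([u,v]),P[int(np.clip(v,0,399)),int(np.clip(u,0,639))])
E
```

```text
pics
[248.8 517.9 227.1] [-179.9   -0.   154.3] 91.50107948111858 0.0
scene {'fx': 465.9125333842871, 'cx': 318.9755602484692, 'cy': 203.02311512931826, 'k1': -0.01469006062980292} [1160.2  926.3  949.7] [144.4 144.4 144.4]
top {'fx': 406.1969664519732, 'cx': 313.8567038544457, 'cy': 202.03799495735467, 'k1': -0.06524995290726354} [ 296.2   23.5 1164.1] [-88.3 -88.3 -88.3]
wrist {'fx': 308.112238715242, 'cx': 319.97524575890867, 'cy': 201.46223180315752, 'k1': -0.04732933972939909} [181.4 550.3 383.2] [ 0.2 -0.1 -1. ]
tray 0.88 [344.1 182.5] [-120421.6 -120694.3 -119553.7]
tray 0.61 [416.8 172.2] [-156858.  -157130.7 -155990.1]
cabinet_drawer0_handle 0.78 [228.7 191.6] [-62684.  -62956.7 -61816.1]
sanding_block_center 0.8 [341.9 151.9] [-116203.7 -116476.4 -115335.8]
blank_rabbit_center 0.89 [413.7 172.4] [-154687.9 -154960.7 -153820.1]
blank_fish_center 0.61 [432.5 244.1] [-157597.4 -157870.1 -156729.5]
blank_house_center 0.97 [436.9 205.3] [-162680.5 -162953.2 -161812.6]
brush 0.67 [485.3 226.9] [-187004.7 -187277.4 -186136.8]
glue_bottle 0.78 [149.  205.1] [-21138.2 -21410.9 -20270.3]
try_square 0.97 [174.8 289.6] [-32990.9 -33263.7 -32123. ]
```

View pics/top0.png

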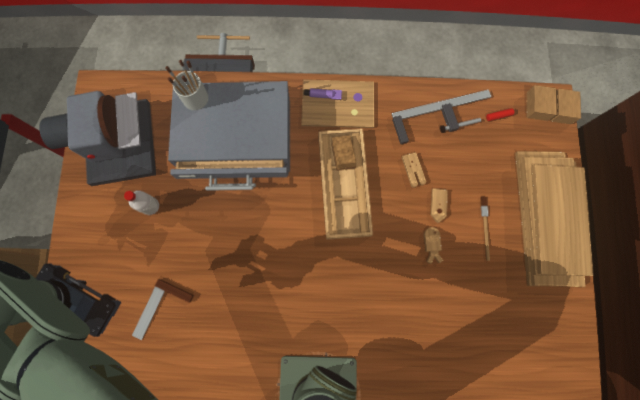

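View pics/scene0.png

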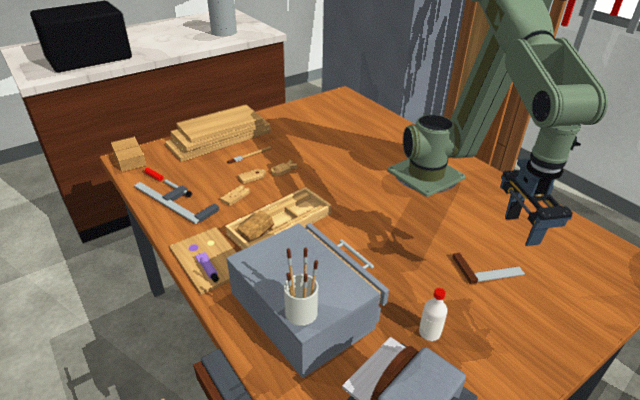

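```bash
python3 - <<'E'
from workcell import env
for n in('top','scene'): print(env.camera_model(n)['rotation'])
E
sed -i "s/C\[:3,:3\]=m\['rotation'\]/C[:3,:3]=R.from_euler('xyz',m['rotation'],degrees=True).as_matrix() if np.ndim(m['rotation'])==1 else m['rotation']/" h.py
python3 - <<'E'
from h import *
np.set_printoptions(precision=1,suppress=True)
for n,pt in (('top',dict(trayTL=(320,131),trayTR=(366,129),trayBL=(328,237),trayBR=(371,235),tray=(344.1,182.5),handle=(228.7,191.6),hL=(206,187),hR=(254,187),sand=(341.9,151.9),rab=(413.7,172.4),fish=(432.5,244.1),house=(436.9,205.3),brush=(485,227),bottle=(149,205),sq=(174.8,289.6),cabFL=(170,160),cabFR=(289,160),drwL=(170,172),drwR=(289,172),cup=(188,95))),):
    m,C=cam(n); P=cloud(m,C,np.load(n+'0.npy')); print(C[:3,2])
    for k,(u,v) in pt.items(): print(k,P[int(round(v)),int(round(u))])
for t in ['tray','cabinet','cabinet_drawer0_handle','sanding_block_center','blank_rabbit_center','blank_fish_center','blank_house_center']:
    for n in ['scene']:
        m,C=cam(n); P=cloud(m,C,np.load(n+'0.npy'))
        for r in env.pinpoint(n,t)[:1]:
            u,v=r['location']; print(n,t,round(r['score'],2),P[int(v),int(u)])
E
```

```text
[-168.41954668   -0.26314633  -88.34801511]
[-127.37691124   -0.78851962  144.42034623]
[ 0.2  0.  -1. ]
trayTL [756.2  12.7  -0.9]
trayTR [ 767.1 -127.4   -0.7]
trayBL [429.8 -17.5  30.9]
trayBR [ 442.5 -142.2    2.1]
tray [597.  -62.1   3.7]
handle [557.6 275.8   0.2]
hL [547.1 317.6 100.1]
hR [575.1 203.   -1. ]
sand [671.1 -51.1  58.4]
rab [ 630.7 -267.3   15.8]
fish [ 419.5 -314.    18.2]
house [ 533.  -331.9   18.1]
brush [ 474.5 -476.4    4.5]
bottle [498.8 481.8  68.8]
sq [269.9 403.6  19.4]
cabFL [610.4 411.5 133.6]
cabFR [659.2 102.7   5.4]
drwL [613.5 457.6   0.8]
drwR [623.7 101.5   0. ]
cup [760.2 353.7 213.5]
scene tray 0.6 [595.3 -51.9   2.1]
scene cabinet 0.89 [808.  391.3 187.4]
scene cabinet_drawer0_handle 0.75 [468.  179.9   1.2]
scene blank_rabbit_center 0.51 [ 629.4 -274.    11.5]
scene blank_fish_center 0.56 [ 419.4 -335.1   12.1]
scene blank_house_center 0.6 [ 544.6 -321.5   14.1]
```

```bash
cat > fit.py <<'E'
from h import *
def rect(P,box,zlo,zhi):
    x0,x1,y0,y1=box
    k=(P[...,0]>x0)&(P[...,0]<x1)&(P[...,1]>y0)&(P[...,1]<y1)&(P[...,2]>zlo)&(P[...,2]<zhi)
    k=cv2.morphologyEx(k.astype(np.uint8),cv2.MORPH_OPEN,np.ones((2,2)))
    n,l,st,_=cv2.connectedComponentsWithStats(k)
    if n<2: return None
    k=l==1+np.argmax(st[1:,4])
    q=P[k]; c,(w,h),a=cv2.minAreaRect(q[:,:2].astype(np.float32))
    if w<h: w,h,a=h,w,a+90
    return np.round([c[0],c[1],np.median(q[:,2]),w,h,(a+90)%180-90],1)
E
python3 - <<'E'
from fit import *
m,C=cam('top'); P=cloud(m,C,np.load('top0.npy'))
for n,b in dict(sand=((560,760,-130,10),48,75),tray=((400,790,-170,20),28,48),rab=((580,690,-320,-220),9,30),fish=((370,470,-370,-270),9,30),house=((480,580,-390,-290),9,30),handle=((500,605,150,400),80,120),cab=((580,900,60,470),118,150)).items(): print(n,rect(P,*b))
E
```

```text
sand [661.2 -62.8   nan  61.4  53.7 -73.9]
tray [627.6 -62.6   nan 249.7 135.4   5.7]
rab [ 637.7 -272.9    nan   98.    50.    19.2]
fish [ 416.4 -323.2    nan  100.6   45.2   13.5]
house [ 537.2 -338.9    nan   98.1   29.7  -20.1]
handle [572.1 272.6   nan 255.   52.3 -81.6]
cab [687.5 214.7   nan 438.8 239.1 -51.5]
```

```bash
cat > plan.py <<'E'
from h import *
import sys
# usage: plan.py x y z yaw [; x y z yaw ...]  -> rows
def plan(wps,T=None,step=58,turn=10.4):
    T=tool() if T is None else T.copy()
    for wp in wps:
        x,y,z,yaw=wp
        G=np.eye(4); G[:3,:3]=R.from_euler('xyz',[180,0,yaw],degrees=True).as_matrix(); G[:3,3]=x,y,z
        a=R.from_matrix(T[:3,:3].T@G[:3,:3]).as_euler('ZYX',degrees=True)[0]
        n=max(1,int(np.ceil(max(np.linalg.norm(G[:3,3]-T[:3,3])/step,abs(a)/turn))))
        print('# ->',wp,n,'rows'); d=(G[:3,3]-T[:3,3])/n; rows=[]
        for i in range(n):
            goal=T[:3,3]+ (G[:3,3]-T[:3,3])/(n-i)
            o=np.round(T[:3,:3].T@(goal-T[:3,3])/1000,3)
            s=round(np.radians(a)/n,3)
            rows.append('{"offset": [%g, %g, %g], "spin": %g}'%(*(o+0.),s))
            T[:3,3]+=T[:3,:3]@(o*1000); T[:3,:3]=T[:3,:3]@R.from_euler('z',s).as_matrix()
        for i in range(0,n,5): print('['+', '.join(rows[i:i+5])+']')
    return T
if __name__=='__main__':
    plan([tuple(map(float,w.split())) for w in ' '.join(sys.argv[1:]).split(',')])
E
python3 plan.py 645 -90 260 106; python3 -c "
from h import *
print(env.camera_model('wrist')['hand_eye'])"
```

```text
# -> (645.0, -90.0, 260.0, 106.0) 13 rows
[{"offset": [-0.048, -0.029, -0.002], "spin": 0.065}, {"offset": [-0.049, -0.026, -0.003], "spin": 0.065}, {"offset": [-0.051, -0.023, -0.002], "spin": 0.065}, {"offset": [-0.052, -0.019, -0.003], "spin": 0.065}, {"offset": [-0.054, -0.016, -0.002], "spin": 0.065}]
[{"offset": [-0.055, -0.012, -0.003], "spin": 0.065}, {"offset": [-0.055, -0.009, -0.002], "spin": 0.065}, {"offset": [-0.056, -0.005, -0.003], "spin": 0.065}, {"offset": [-0.056, -0.001, -0.002], "spin": 0.065}, {"offset": [-0.056, 0.002, -0.003], "spin": 0.065}]
[{"offset": [-0.055, 0.006, -0.002], "spin": 0.065}, {"offset": [-0.055, 0.009, -0.003], "spin": 0.065}, {"offset": [-0.054, 0.013, -0.002], "spin": 0.065}]
[[ 1.11382539e-03 -9.64280837e-01 -2.64879645e-01  7.47667113e+01]
 [ 9.99999135e-01  8.88598900e-04  9.70121854e-04 -2.51562494e-01]
 [-7.00098153e-04 -2.64880496e-01  9.64280993e-01 -1.55889055e+02]
 [ 0.00000000e+00  0.00000000e+00  0.00000000e+00  1.00000000e+00]]
```

Call:
{"fn": "arm_command", "kwargs": {
  "motion": [
    {"offset": [-0.048,-0.029,-0.002],"spin": 0.065},
    {"offset": [-0.049,-0.026,-0.003],"spin": 0.065},
    {"offset": [-0.051,-0.023,-0.002],"spin": 0.065},
    {"offset": [-0.052,-0.019,-0.003],"spin": 0.065},
    {"offset": [-0.054,-0.016,-0.002],"spin": 0.065}
  ]
}}

```text
time_s: 1.62
ee_pos: [401.5, 282.5, 240.3]
ee_rot: [179.9, 0.0, 135.6]
force: [0.9, 0.4, -0.0]
gripper_width: 91.3
gripper_force: 0.0
```

Call:
{"fn": "arm_command", "kwargs": {
  "motion": [
    {"offset": [-0.055,-0.012,-0.003],"spin": 0.065},
    {"offset": [-0.055,-0.009,-0.002],"spin": 0.065},
    {"offset": [-0.056,-0.005,-0.003],"spin": 0.065},
    {"offset": [-0.056,-0.001,-0.002],"spin": 0.065},
    {"offset": [-0.056,0.002,-0.003],"spin": 0.065}
  ]
}}

```text
time_s: 2.25
ee_pos: [554.7, 47.6, 253.2]
ee_rot: [180.0, -0.0, 117.0]
force: [0.6, 0.2, 0.6]
gripper_width: 91.0
gripper_force: 0.0
```

Call:
{"fn": "arm_command", "kwargs": {
  "motion": [
    {"offset": [-0.055,0.006,-0.002],"spin": 0.065},
    {"offset": [-0.055,0.009,-0.003],"spin": 0.065},
    {"offset": [-0.054,0.013,-0.002],"spin": 0.065},
    {"offset": [0,0,0],"spin": 0}
  ]
}}

```text
time_s: 2.75
ee_pos: [646.2, -93.7, 258.9]
ee_rot: [-180.0, 0.0, 105.7]
force: [-0.6, -0.6, -0.5]
gripper_width: 91.3
gripper_force: 0.0
```

```bash
cat > look.py <<'E'
from fit import *
import sys
n=sys.argv[1]; T=tool(); I,D=env.grab_frame('wrist'); cv2.imwrite(f'pics/{n}.png',I); np.save(f'{n}.npy',D); np.save(f'{n}_T.npy',T)
s=env.state(); print(np.round(s['ee_pos'],1),np.round(s['ee_rot'],1),s['time_s'])
E
python3 look.py w1; python3 - <<'E'
from fit import *
m,C=cam('wrist',np.load('w1_T.npy')); P=cloud(m,C,np.load('w1.npy')); print(np.isnan(P).mean())
for n,b in dict(sand=((560,760,-130,10),52,75),tray=((400,790,-170,40),29,42),rab=((580,690,-330,-220),9,30),house=((480,580,-390,-290),9,30)).items(): print(n,rect(P,*b))
for t in ['tray','sanding_block_center']:
  for r in env.pinpoint('wrist',t)[:1]: u,v=r['location']; print(t,r['score'],u,v,P[int(v),int(u)])
E
```

```text
[645.1 -91.8 259. ] [-1.799e+02 -1.000e-01  1.058e+02] 2.8
0.00396875
sand [657.8 -65.3   nan  62.3  44.8 -81. ]
tray [nan nan nan nan  0. nan]
rab [ 646.3 -291.3    nan   95.6   17.5   18. ]
house [ 572.3 -350.    13.6   57.9   17.9   87.7]
tray 0.7 288.6 141.6 [593.81839086 -62.43207137   6.26584839]
sanding_block_center 0.68 354.5 156.6 [676.16060805 -53.56258181  53.40013216]
```

View pics/w1.png

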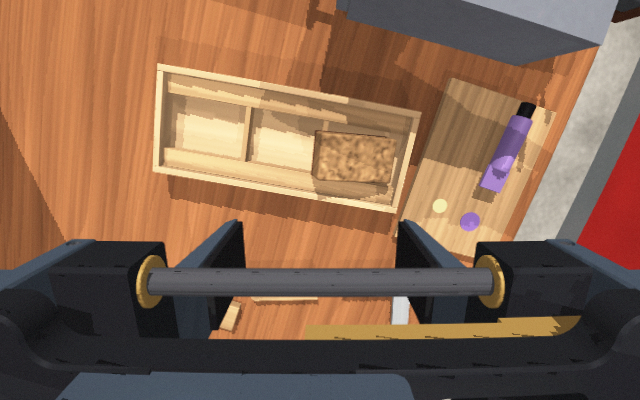

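```bash
python3 - <<'E'
from fit import *
I=cv2.imread('pics/w1.png')[50:230,140:430]; m,C=cam('wrist',np.load('w1_T.npy')); P=cloud(m,C,np.load('w1.npy'))
Z=P[50:230,140:430,2]; Zc=cv2.applyColorMap((np.clip(np.nan_to_num(Z),0,70)*3.6).astype(np.uint8),cv2.COLORMAP_JET)
cv2.imwrite('pics/w1c.png',cv2.resize(np.vstack([I,Zc]),None,fx=1.6,fy=1.6,interpolation=cv2.INTER_NEAREST))
for v in (140,155,170): print([int(z) if z==z else -1 for z in P[v,300:410:4,2]])
print([int(z) if z==z else -1 for z in P[110:200:4,350,2]])
E
```

```text
[5, 5, 5, 5, 41, 60, 60, 59, 59, 58, 56, 54, 55, 52, 53, 50, 50, 48, 48, 46, 44, 43, 42, 40, 40, 6, 19, 35]
[4, 4, 3, 29, 48, 61, 60, 60, 58, 56, 57, 54, 53, 52, 49, 49, 49, 48, -1, 46, 43, 43, 41, 40, 4, 18, 34, 34]
[14, 9, 5, 36, 56, 61, 60, 59, 59, 57, 56, 53, 53, 50, 51, 48, 47, 46, 46, 45, 43, 43, 40, 6, 17, 32, 34, 0]
[24, 26, 24, 23, 5, 4, 34, 53, 54, 53, 53, 53, 53, 52, 52, 52, 53, 51, 24, 25, 24, 24, 26]
```

View pics/w1c.png

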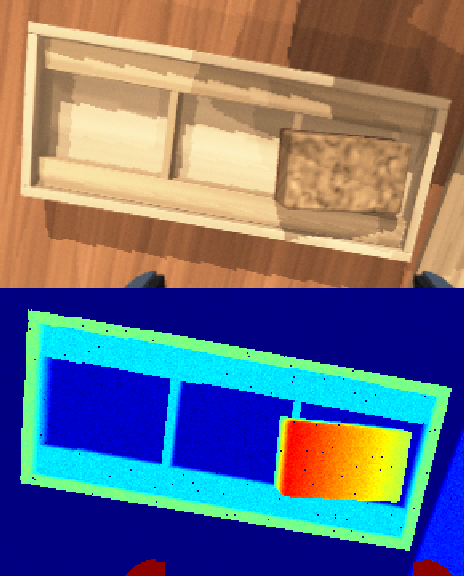

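```bash
python3 - <<'E'
s=open('fit.py').read().replace("np.ones((2,2)))","np.ones((3,3)))").replace("q=P[k];","q=P[k]; q=q[~np.isnan(q[:,0])];")
open('fit.py','w').write(s)
E
python3 - <<'E'
from fit import *
m,C=cam('wrist',np.load('w1_T.npy')); P=cloud(m,C,np.load('w1.npy'))
P[250:]=np.nan
for n,b in dict(sand=((600,720,-120,10),38.5,75),tray=((400,790,-170,40),30.5,39)).items(): print(n,rect(P,*b))
m,C=cam('top'); P=cloud(m,C,np.load('top0.npy'))
for n,b in dict(tray=((400,790,-170,40),20,48),rab=((580,690,-330,-220),9,30),fish=((370,470,-370,-270),9,30),house=((480,580,-390,-290),9,30)).items(): print('top',n,rect(P,*b))
E

```

```text
sand [677.1 -57.2  51.8  94.6  55.3  10.1]
tray [589.5 -62.4  35.  316.7 130.5   5.4]
top tray [592.7 -80.5  28.  313.4  91.6   5.8]
top rab [ 639.4 -268.    14.8  100.2   46.4   17.9]
top fish [ 420.2 -317.3   14.8   98.    43.3    3.2]
top house [ 535.2 -339.1   15.1   91.9   42.3   -3.9]
```

```bash
python3 plan.py 673 -58 140 10 , 673 -58 45 10
```

```text
# -> (673.0, -58.0, 140.0, 10.0) 10 rows
[{"offset": [0.002, 0.004, 0.012], "spin": 0.167}, {"offset": [0.003, 0.003, 0.012], "spin": 0.167}, {"offset": [0.003, 0.003, 0.012], "spin": 0.167}, {"offset": [0.004, 0.002, 0.012], "spin": 0.167}, {"offset": [0.004, 0.001, 0.012], "spin": 0.167}]
[{"offset": [0.004, 0.001, 0.012], "spin": 0.167}, {"offset": [0.004, 0, 0.012], "spin": 0.167}, {"offset": [0.004, -0.001, 0.012], "spin": 0.167}, {"offset": [0.004, -0.001, 0.012], "spin": 0.167}, {"offset": [0.004, -0.002, 0.012], "spin": 0.167}]
# -> (673.0, -58.0, 45.0, 10.0) 2 rows
[{"offset": [0, 0, 0.047], "spin": 0.002}, {"offset": [0, 0, 0.048], "spin": 0.002}]
```

Call:
{"fn": "arm_command", "kwargs": {
  "motion": [
    {"offset": [0.002,0.004,0.012],"spin": 0.167},
    {"offset": [0.003,0.003,0.012],"spin": 0.167},
    {"offset": [0.003,0.003,0.012],"spin": 0.167},
    {"offset": [0.004,0.002,0.012],"spin": 0.167},
    {"offset": [0.004,0.001,0.012],"spin": 0.167}
  ],
  "jaw": 0.072,
  "newtons": 30
}}

```text
time_s: 3.52
ee_pos: [658.5, -72.5, 200.1]
ee_rot: [-180.0, -0.0, 57.9]
force: [0.5, 0.3, 0.1]
gripper_width: 71.9
gripper_force: 0.0
```

Call:
{"fn": "arm_command", "kwargs": {
  "motion": [
    {"offset": [0.004,0.001,0.012],"spin": 0.167},
    {"offset": [0.004,0,0.012],"spin": 0.167},
    {"offset": [0.004,-0.001,0.012],"spin": 0.167},
    {"offset": [0.004,-0.001,0.012],"spin": 0.167},
    {"offset": [0.004,-0.002,0.012],"spin": 0.167}
  ]
}}

```text
time_s: 4.15
ee_pos: [672.7, -57.3, 140.2]
ee_rot: [-180.0, -0.0, 10.1]
force: [-0.3, 1.2, -0.1]
gripper_width: 72.0
gripper_force: 0.0
```

Call:
{"fn": "arm_command", "kwargs": {
  "motion": [
    {"offset": [0,0,0],"spin": 0},
    {"offset": [0,0,0],"spin": 0}
  ]
}}

```text
time_s: 4.4
ee_pos: [673.2, -58.5, 140.8]
ee_rot: [180.0, -0.1, 10.4]
force: [-0.1, -0.7, -0.2]
gripper_width: 71.8
gripper_force: 0.0
```

```bash
python3 look.py w2; python3 - <<'E'
from fit import *
m,C=cam('wrist',np.load('w2_T.npy')); P=cloud(m,C,np.load('w2.npy'))
P[300:]=np.nan
for n,b in dict(sand=((600,740,-120,10),38.5,75),tray=((400,790,-170,40),30.5,39)).items(): print(n,rect(P,*b))
E
python3 plan.py 673 -58 45 10
```

```text
[673.4 -58.7 140.9] [ 1.80e+02 -1.00e-01  1.04e+01] 4.45
sand [681.7 -56.7  50.7  91.   54.5  10.5]
tray [681.3 -53.6  35.  132.7 130.    5.6]
# -> (673.0, -58.0, 45.0, 10.0) 2 rows
[{"offset": [0, 0, 0.048], "spin": 0.003}, {"offset": [0, -0.001, 0.048], "spin": 0.003}]
```

Call:
{"fn": "arm_command", "kwargs": {
  "motion": [
    {"offset": [0,0,0.048],"spin": 0},
    {"offset": [0,-0.001,0.048],"spin": 0},
    {"offset": [0,0,0],"spin": 0}
  ]
}}

```text
time_s: 4.82
ee_pos: [673.0, -58.1, 43.3]
ee_rot: [-180.0, 0.0, 10.3]
force: [0.1, 0.3, 0.1]
gripper_width: 71.8
gripper_force: 0.0
```

Call:
{"fn": "arm_command", "kwargs": {
  "motion": [
    {"offset": [0,0,0],"spin": 0},
    {"offset": [0,0,0],"spin": 0},
    {"offset": [0,0,0],"spin": 0},
    {"offset": [0,0,0],"spin": 0}
  ],
  "jaw": 0.04,
  "newtons": 30
}}

```text
time_s: 5.32
ee_pos: [673.4, -58.3, 44.6]
ee_rot: [180.0, -0.1, 10.3]
force: [-0.6, 0.2, 2.2]
gripper_width: 54.8
gripper_force: 30.0
```

Call:
{"fn": "arm_command", "kwargs": {
  "motion": [
    {"offset": [0,0,-0.03],"spin": 0},
    {"offset": [0,0,-0.045],"spin": 0},
    {"offset": [0,0,-0.025],"spin": 0},
    {"offset": [0,0,0],"spin": 0}
  ]
}}

```text
time_s: 5.82
ee_pos: [674.3, -58.4, 146.1]
ee_rot: [179.9, -0.3, 10.2]
force: [0.8, 0.7, -0.9]
gripper_width: 54.8
gripper_force: 29.9
```

```bash
python3 plan.py 360 -40 140 10 , 360 -40 42 10
```

```text
# -> (360.0, -40.0, 140.0, 10.0) 6 rows
[{"offset": [-0.051, -0.012, 0.001], "spin": 0.001}, {"offset": [-0.051, -0.012, 0.001], "spin": 0.001}, {"offset": [-0.051, -0.012, 0.001], "spin": 0.001}, {"offset": [-0.051, -0.012, 0.001], "spin": 0.001}, {"offset": [-0.051, -0.013, 0], "spin": 0.001}]
[{"offset": [-0.051, -0.012, 0.001], "spin": 0.001}]
# -> (360.0, -40.0, 42.0, 10.0) 2 rows
[{"offset": [0, 0, 0.049], "spin": -0.001}, {"offset": [-0.001, 0, 0.049], "spin": -0.001}]
```

Call:
{"fn": "arm_command", "kwargs": {
  "motion": [
    {"offset": [-0.04,-0.01,0],"spin": 0},
    {"offset": [-0.051,-0.012,0],"spin": 0},
    {"offset": [-0.055,-0.013,0],"spin": 0},
    {"offset": [-0.055,-0.013,0],"spin": 0},
    {"offset": [-0.05,-0.012,0],"spin": 0}
  ]
}}

```text
time_s: 6.45
ee_pos: [412.0, -43.5, 142.2]
ee_rot: [-179.9, 0.2, 10.2]
force: [0.6, -0.6, 0.3]
gripper_width: 54.8
gripper_force: 29.9
```

Call:
{"fn": "arm_command", "kwargs": {
  "motion": [
    {"offset": [-0.04,-0.01,0],"spin": 0},
    {"offset": [-0.015,-0.003,0.02],"spin": 0},
    {"offset": [0,0,0.05],"spin": 0},
    {"offset": [0,0,0.02],"spin": 0},
    {"offset": [0,0,0.01],"spin": 0}
  ]
}}

```text
time_s: 7.08
ee_pos: [357.2, -40.6, 42.1]
ee_rot: [-179.9, 0.2, 10.2]
force: [-0.2, -0.6, -0.7]
gripper_width: 54.8
gripper_force: 29.9
```

Call:
{"fn": "arm_command", "kwargs": {
  "motion": [
    {"offset": [0,0,0.003],"spin": 0},
    {"offset": [0,0,0],"spin": 0}
  ]
}}

```text
time_s: 7.32
ee_pos: [359.4, -40.9, 41.1]
ee_rot: [180.0, -0.0, 10.2]
force: [0.5, -0.2, -0.8]
gripper_width: 54.7
gripper_force: 29.9
```

Call:
{"fn": "arm_command", "kwargs": {
  "motion": [
    {"offset": [0,0,0],"spin": 0},
    {"offset": [0,0,0],"spin": 0},
    {"offset": [0,0,0],"spin": 0}
  ],
  "jaw": 0.078
}}

```text
time_s: 7.7
ee_pos: [359.3, -40.8, 41.2]
ee_rot: [180.0, -0.1, 10.2]
force: [-0.7, -0.0, -0.6]
gripper_width: 77.9
gripper_force: 0.0
```

Call:
{"fn": "arm_command", "kwargs": {
  "motion": [
    {"offset": [0,0,-0.05],"spin": 0},
    {"offset": [0,0,-0.06],"spin": 0},
    {"offset": [0,0,-0.06],"spin": 0}
  ]
}}

```text
time_s: 8.07
ee_pos: [358.6, -40.8, 212.9]
ee_rot: [180.0, -0.0, 10.2]
force: [1.3, -1.0, -0.3]
gripper_width: 78.2
gripper_force: 0.0
```

```bash
python3 - <<'E'
from fit import *
I,D=env.grab_frame('top'); m,C=cam('top'); P=cloud(m,C,D); cv2.imwrite('pics/t1.png',I)
for n,b in dict(handle=((500,605,150,400),80,112),hd=((500,580,180,360),85,112),cab=((580,900,60,450),122,142)).items(): print('top',n,rect(P,*b))
for r in env.pinpoint('top','cabinet_drawer0_handle')[:1]: print(r, onplane(m,C,r['location'],96))
I,D=env.grab_frame('scene'); m,C=cam('scene')
for r in env.pinpoint('scene','cabinet_drawer0_handle')[:1]: print(r, onplane(m,C,r['location'],96))
E
python3 plan.py 500 240 240 98
```

```text
top handle [563.6 234.1  99.2 167.9  42.8 -87.5]
top hd [560.7 255.6  99.3 120.   39.4 -88.4]
top cab [731.8 265.6 130.1 321.8 230.9 -87.7]
{'location': [227.7, 188.3], 'score': 0.58} [[546.19915915 259.27640622  96.        ]]
{'location': [358.4, 255.8], 'score': 0.91} [[548.02352904 269.35014383  96.        ]]
# -> (500.0, 240.0, 240.0, 98.0) 9 rows
[{"offset": [0.021, -0.028, -0.003], "spin": -0.17}, {"offset": [0.025, -0.024, -0.003], "spin": -0.17}, {"offset": [0.029, -0.019, -0.003], "spin": -0.17}, {"offset": [0.032, -0.014, -0.003], "spin": -0.17}, {"offset": [0.034, -0.009, -0.003], "spin": -0.17}]
[{"offset": [0.035, -0.003, -0.003], "spin": -0.17}, {"offset": [0.035, 0.003, -0.003], "spin": -0.17}, {"offset": [0.033, 0.009, -0.003], "spin": -0.17}, {"offset": [0.032, 0.015, -0.004], "spin": -0.17}]
```

```bash
python3 plan.py 530 220 230 92
```

```text
# -> (530.0, 220.0, 230.0, 92.0) 8 rows
[{"offset": [0.027, -0.028, -0.002], "spin": -0.178}, {"offset": [0.031, -0.023, -0.002], "spin": -0.178}, {"offset": [0.035, -0.017, -0.002], "spin": -0.178}, {"offset": [0.038, -0.011, -0.002], "spin": -0.178}, {"offset": [0.039, -0.004, -0.002], "spin": -0.178}]
[{"offset": [0.039, 0.003, -0.003], "spin": -0.178}, {"offset": [0.038, 0.01, -0.002], "spin": -0.178}, {"offset": [0.035, 0.016, -0.003], "spin": -0.178}]
```

Call:
{"fn": "arm_command", "kwargs": {
  "motion": [
    {"offset": [0.027,-0.028,-0.002],"spin": -0.178},
    {"offset": [0.031,-0.023,-0.002],"spin": -0.178},
    {"offset": [0.035,-0.017,-0.002],"spin": -0.178},
    {"offset": [0.038,-0.011,-0.002],"spin": -0.178},
    {"offset": [0.039,-0.004,-0.002],"spin": -0.178}
  ],
  "jaw": 0.035
}}

```text
time_s: 8.9
ee_pos: [465.4, 123.3, 218.6]
ee_rot: [-179.8, 0.2, 61.6]
force: [-0.2, -1.1, -0.8]
gripper_width: 35.0
gripper_force: 0.0
```

Call:
{"fn": "arm_command", "kwargs": {
  "motion": [
    {"offset": [0.039,0.003,-0.003],"spin": -0.178},
    {"offset": [0.038,0.01,-0.002],"spin": -0.178},
    {"offset": [0.035,0.016,-0.003],"spin": -0.178},
    {"offset": [0,0,0],"spin": 0}
  ]
}}

```text
time_s: 9.4
ee_pos: [530.0, 221.7, 226.0]
ee_rot: [-179.8, 0.1, 91.9]
force: [-0.5, -0.0, -0.5]
gripper_width: 35.1
gripper_force: 0.0
```

```bash
python3 look.py w3; python3 - <<'E'
from fit import *
m,C=cam('wrist',np.load('w3_T.npy')); P=cloud(m,C,np.load('w3.npy'))
P[260:]=np.nan
for n,b in dict(handle=((480,620,150,400),85,112),bar=((480,580,150,400),90,110),sand=((280,450,-120,60),22,45)).items(): print(n,rect(P,*b))
for r in env.pinpoint('wrist','cabinet_drawer0_handle')[:1]: print(r, onplane(m,C,r['location'],96))
E
```

```text
[529.1 220.4 226.2] [-1.797e+02  1.000e-01  9.180e+01] 9.45
handle [560.9 288.1  99.  209.1  40.9 -87.7]
bar [562.1 256.9  98.8 129.4  40.1 -87.4]
sand None
{'location': [341.6, 160.4], 'score': 0.59} [[548.25153488 258.00584668  96.        ]]
```

View pics/w3.png

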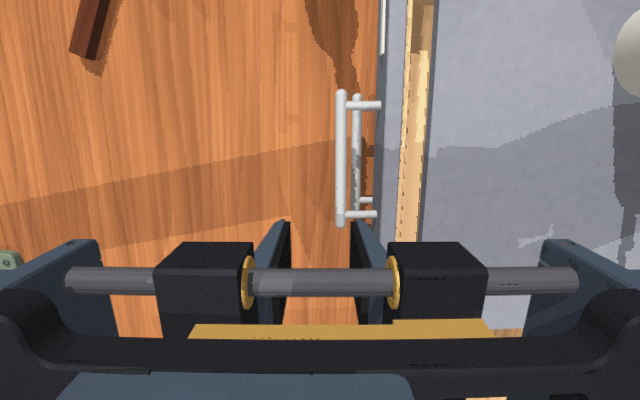

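Call:
{"fn": "arm_command", "kwargs": {
  "motion": [
    {"offset": [0.038,0.02,0.03],"spin": 0},
    {"offset": [0,0,0.04],"spin": 0},
    {"offset": [0,0,0.04],"spin": 0},
    {"offset": [0,0,0.025],"spin": 0},
    {"offset": [0,0,0],"spin": 0}
  ],
  "jaw": 0.028
}}

```text
time_s: 10.12
ee_pos: [546.4, 256.9, 91.5]
ee_rot: [-179.6, 0.2, 91.7]
force: [-1.0, -0.2, 0.8]
gripper_width: 27.7
gripper_force: 0.0
```

Call:
{"fn": "arm_command", "kwargs": {
  "motion": [
    {"offset": [0,0,0],"spin": 0},
    {"offset": [0,0,0],"spin": 0},
    {"offset": [0,0,0],"spin": 0}
  ],
  "jaw": 0.0,
  "newtons": 20
}}

```text
time_s: 10.5
ee_pos: [549.2, 258.8, 95.4]
ee_rot: [179.9, -0.0, 91.9]
force: [-0.3, -1.5, 5.8]
gripper_width: 10.7
gripper_force: 20.0
```

Call:
{"fn": "arm_command", "kwargs": {
  "motion": [
    {"offset": [0,-0.02,0],"spin": 0},
    {"offset": [0,-0.035,0],"spin": 0},
    {"offset": [0,-0.04,0],"spin": 0},
    {"offset": [0,-0.04,0],"spin": 0},
    {"offset": [0,-0.025,0],"spin": 0}
  ]
}}

```text
time_s: 11.12
ee_pos: [398.0, 253.2, 95.8]
ee_rot: [178.5, 0.0, 92.3]
force: [42.1, -14.1, -23.7]
gripper_width: 17.4
gripper_force: 20.1
```

Call:
{"fn": "arm_command", "kwargs": {
  "motion": [
    {"offset": [0,0,0],"spin": 0},
    {"offset": [0,0,0],"spin": 0}
  ],
  "jaw": 0.028
}}

```text
time_s: 11.38
ee_pos: [393.2, 253.6, 95.7]
ee_rot: [179.4, -0.0, 92.0]
force: [9.0, -5.7, 1.2]
gripper_width: 27.8
gripper_force: 4.3
```

Call:
{"fn": "arm_command", "kwargs": {
  "motion": [
    {"offset": [0,0,-0.04],"spin": 0},
    {"offset": [0,0,-0.055],"spin": 0},
    {"offset": [0,0,-0.055],"spin": 0},
    {"offset": [0,0,-0.03],"spin": 0}
  ]
}}

```text
time_s: 11.88
ee_pos: [389.7, 254.4, 277.8]
ee_rot: [179.7, -0.2, 91.8]
force: [-0.3, 1.0, 0.1]
gripper_width: 28.3
gripper_force: 0.0
```

```bash
python3 - <<'E'
from fit import *
I,D=env.grab_frame('scene'); cv2.imwrite('pics/s2.png',I); I,D=env.grab_frame('top'); cv2.imwrite('pics/t2.png',cv2.resize(I[80:320,90:490],None,fx=2,fy=2)); 
m,C=cam('top')
for r in env.pinpoint('top','foot_a_center'): print(r,onplane(m,C,r['location'],83))
E
python3 plan.py 520 190 260 92
```

```text
{'location': [257.9, 189.1], 'score': 0.84} [[549.41156207 179.0473374   83.        ]]
# -> (520.0, 190.0, 260.0, 92.0) 3 rows
[{"offset": [-0.023, 0.043, 0.005], "spin": -0.001}, {"offset": [-0.023, 0.043, 0.006], "spin": -0.001}, {"offset": [-0.023, 0.042, 0.005], "spin": -0.001}]
```

View pics/t2.png

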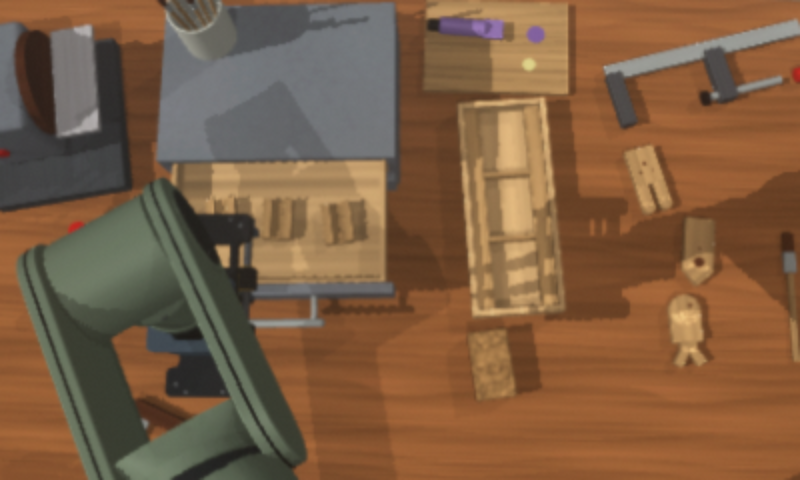

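Call:
{"fn": "arm_command", "kwargs": {
  "motion": [
    {"offset": [-0.025,0.045,0.005],"spin": 0},
    {"offset": [-0.025,0.045,0.006],"spin": 0},
    {"offset": [-0.025,0.045,0.005],"spin": 0},
    {"offset": [0,0,0],"spin": 0}
  ],
  "jaw": 0.056
}}

```text
time_s: 12.52
ee_pos: [527.5, 181.3, 255.0]
ee_rot: [-179.8, 0.1, 91.6]
force: [-1.2, 0.7, -0.3]
gripper_width: 55.7
gripper_force: 0.0
```

```bash
python3 look.py w4; python3 - <<'E'
from fit import *
m,C=cam('wrist',np.load('w4_T.npy')); P=cloud(m,C,np.load('w4.npy'))
for r in env.pinpoint('wrist','foot_a_center'): 
    q=onplane(m,C,r['location'],83)[0]; print(np.round(r['location']),round(r['score'],2),np.round(q,1),rect(P,(q[0]-45,q[0]+45,q[1]-42,q[1]+42),80,97))
E
```

```text
[526.  182.2 255.6] [-179.7    0.    91.7] 12.575
[331. 190.] 0.92 [539.2 178.7  83. ] [542.3 176.9  89.3  56.1  40.4  10.4]
```

View pics/w4.png

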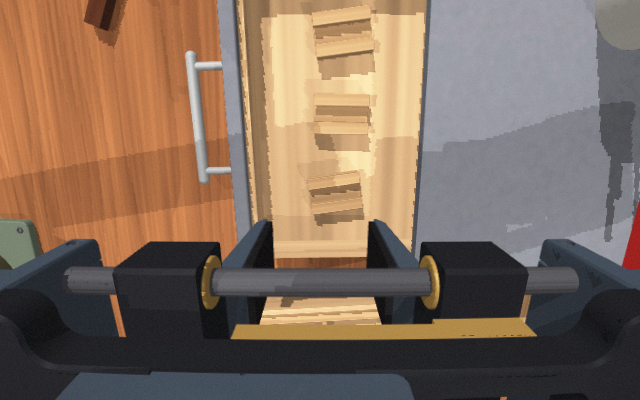

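```bash
python3 - <<'E'
from fit import *
m,C=cam('wrist',np.load('w4_T.npy')); P=cloud(m,C,np.load('w4.npy'))
for px in [(333,197),(342,115),(343,30)]: 
    q=onplane(m,C,px,85)[0]; print(np.round(q,1),rect(P,(q[0]-45,q[0]+45,q[1]-36,q[1]+36),80,97))
E
python3 plan.py 542 177 190 190.4 , 542 177 91.5 190.4
```

```text
[541.4 171.7  85. ] [542.3 176.9  89.3  56.1  40.4  10.4]
[547.1 258.5  85. ] [545.6 259.2  89.3  56.5  39.2   1.8]
[544.4 338.2  85. ] [544.4 336.   89.3  55.9  40.6   9.3]
# -> (542.0, 177.0, 190.0, 190.4) 10 rows
[{"offset": [-0.001, 0.002, 0.007], "spin": -0.172}, {"offset": [-0.001, 0.002, 0.007], "spin": -0.172}, {"offset": [-0.001, 0.001, 0.007], "spin": -0.172}, {"offset": [-0.001, 0.001, 0.006], "spin": -0.172}, {"offset": [-0.002, 0.001, 0.007], "spin": -0.172}]
[{"offset": [-0.002, 0.001, 0.006], "spin": -0.172}, {"offset": [-0.002, 0, 0.007], "spin": -0.172}, {"offset": [-0.001, 0, 0.006], "spin": -0.172}, {"offset": [-0.002, 0, 0.007], "spin": -0.172}, {"offset": [-0.001, 0, 0.006], "spin": -0.172}]
# -> (542.0, 177.0, 91.5, 190.4) 2 rows
[{"offset": [0, 0, 0.049], "spin": -0.001}, {"offset": [-0.001, -0.001, 0.05], "spin": -0.001}]
```

Call:
{"fn": "arm_command", "kwargs": {
  "motion": [
    {"offset": [-0.001,0.002,0.007],"spin": -0.172},
    {"offset": [-0.001,0.002,0.007],"spin": -0.172},
    {"offset": [-0.001,0.001,0.007],"spin": -0.172},
    {"offset": [-0.001,0.001,0.006],"spin": -0.172},
    {"offset": [-0.002,0.001,0.007],"spin": -0.172}
  ],
  "jaw": 0.053
}}

```text
time_s: 13.25
ee_pos: [533.4, 180.8, 223.7]
ee_rot: [-180.0, -0.0, 141.5]
force: [0.3, 0.4, 0.6]
gripper_width: 53.3
gripper_force: 0.0
```

Call:
{"fn": "arm_command", "kwargs": {
  "motion": [
    {"offset": [-0.002,0.001,0.006],"spin": -0.172},
    {"offset": [-0.002,0,0.007],"spin": -0.172},
    {"offset": [-0.001,0,0.006],"spin": -0.172},
    {"offset": [-0.002,0,0.007],"spin": -0.172},
    {"offset": [-0.001,0,0.006],"spin": -0.172}
  ]
}}

```text
time_s: 13.88
ee_pos: [541.2, 178.7, 191.7]
ee_rot: [180.0, -0.1, -169.2]
force: [0.8, 0.4, 0.9]
gripper_width: 53.0
gripper_force: 0.0
```

Call:
{"fn": "arm_command", "kwargs": {
  "motion": [
    {"offset": [0,0,0],"spin": 0},
    {"offset": [0,0,0],"spin": 0}
  ]
}}

```text
time_s: 14.12
ee_pos: [542.2, 178.3, 192.3]
ee_rot: [180.0, 0.0, -169.7]
force: [0.5, -0.2, -0.1]
gripper_width: 52.8
gripper_force: 0.0
```

```bash
python3 plan.py 542 177 92 190.4 , 542 177 200 190.4 , 589.5 -62.4 180 95.4 , 589.5 -62.4 24 95.4
```

```text
# -> (542.0, 177.0, 92.0, 190.4) 2 rows
[{"offset": [0, -0.001, 0.05], "spin": -0.001}, {"offset": [0, 0, 0.05], "spin": -0.001}]
# -> (542.0, 177.0, 200.0, 190.4) 2 rows
[{"offset": [0, 0, -0.054], "spin": 0}, {"offset": [0, 0, -0.054], "spin": 0}]
# -> (589.5, -62.4, 180.0, 95.4) 10 rows
[{"offset": [0, -0.024, 0.002], "spin": 0.166}, {"offset": [-0.004, -0.024, 0.002], "spin": 0.166}, {"offset": [-0.008, -0.023, 0.002], "spin": 0.166}, {"offset": [-0.012, -0.021, 0.002], "spin": 0.166}, {"offset": [-0.015, -0.019, 0.002], "spin": 0.166}]
[{"offset": [-0.019, -0.016, 0.002], "spin": 0.166}, {"offset": [-0.021, -0.013, 0.002], "spin": 0.166}, {"offset": [-0.023, -0.01, 0.002], "spin": 0.166}, {"offset": [-0.024, -0.005, 0.002], "spin": 0.166}, {"offset": [-0.024, -0.002, 0.002], "spin": 0.166}]
# -> (589.5, -62.4, 24.0, 95.4) 3 rows
[{"offset": [0, 0, 0.052], "spin": -0.001}, {"offset": [0, 0, 0.052], "spin": -0.001}, {"offset": [0, 0, 0.052], "spin": -0.001}]
```

Call:
{"fn": "arm_command", "kwargs": {
  "motion": [
    {"offset": [0,-0.001,0.05],"spin": 0},
    {"offset": [0,0,0.04],"spin": 0},
    {"offset": [0,0,0.01],"spin": 0},
    {"offset": [0,0,0],"spin": 0}
  ]
}}

```text
time_s: 14.62
ee_pos: [543.4, 177.1, 92.4]
ee_rot: [180.0, 0.0, -169.7]
force: [-0.4, -0.6, 0.4]
gripper_width: 52.7
gripper_force: 0.0
```

Call:
{"fn": "arm_command", "kwargs": {
  "motion": [
    {"offset": [0,0,0],"spin": 0},
    {"offset": [0,0,0],"spin": 0},
    {"offset": [0,0,0],"spin": 0},
    {"offset": [0,0,0],"spin": 0}
  ],
  "jaw": 0.02,
  "newtons": 30
}}

```text
time_s: 15.12
ee_pos: [544.3, 177.2, 93.7]
ee_rot: [180.0, 0.2, -169.6]
force: [-0.5, 0.2, 6.8]
gripper_width: 39.6
gripper_force: 30.0
```

Call:
{"fn": "arm_command", "kwargs": {
  "motion": [
    {"offset": [0,0,-0.04],"spin": 0},
    {"offset": [0,0,-0.054],"spin": 0},
    {"offset": [0,0,-0.02],"spin": 0}
  ]
}}

```text
time_s: 15.5
ee_pos: [544.4, 177.2, 209.7]
ee_rot: [180.0, 0.3, -169.6]
force: [0.0, -0.1, 0.3]
gripper_width: 39.7
gripper_force: 30.0
```

Call:
{"fn": "arm_command", "kwargs": {
  "motion": [
    {"offset": [0,-0.024,0.002],"spin": 0.166},
    {"offset": [-0.004,-0.024,0.002],"spin": 0.166},
    {"offset": [-0.008,-0.023,0.002],"spin": 0.166},
    {"offset": [-0.012,-0.021,0.002],"spin": 0.166},
    {"offset": [-0.015,-0.019,0.002],"spin": 0.166}
  ]
}}

```text
time_s: 16.12
ee_pos: [565.5, 57.0, 196.1]
ee_rot: [180.0, 0.0, 142.5]
force: [0.2, 0.4, 0.3]
gripper_width: 39.4
gripper_force: 30.0
```

Call:
{"fn": "arm_command", "kwargs": {
  "motion": [
    {"offset": [-0.019,-0.016,0.002],"spin": 0.166},
    {"offset": [-0.021,-0.013,0.002],"spin": 0.166},
    {"offset": [-0.023,-0.01,0.002],"spin": 0.166},
    {"offset": [-0.024,-0.005,0.002],"spin": 0.166},
    {"offset": [-0.024,-0.002,0.002],"spin": 0.166}
  ]
}}

```text
time_s: 16.75
ee_pos: [590.0, -63.7, 186.0]
ee_rot: [180.0, -0.0, 94.9]
force: [0.6, -0.5, -0.7]
gripper_width: 39.5
gripper_force: 30.0
```

Call:
{"fn": "arm_command", "kwargs": {
  "motion": [
    {"offset": [0,0,0],"spin": 0},
    {"offset": [0,0,0],"spin": 0}
  ]
}}

```text
time_s: 17.0
ee_pos: [589.7, -62.4, 186.0]
ee_rot: [-180.0, -0.0, 95.4]
force: [-0.1, 0.2, -0.1]
gripper_width: 39.9
gripper_force: 30.0
```

```bash
python3 plan.py 589.5 -62.4 60 95.4; python3 look.py w5; python3 - <<'E'
from fit import *
m,C=cam('wrist',np.load('w5_T.npy')); P=cloud(m,C,np.load('w5.npy'));Q=P.copy();Q[300:]=np.nan
print(rect(Q,(400,790,-170,40),30.5,39))
E
```

```text
# -> (589.5, -62.4, 60.0, 95.4) 3 rows
[{"offset": [0, 0, 0.042], "spin": -0}, {"offset": [0, 0, 0.042], "spin": -0}, {"offset": [0, 0, 0.042], "spin": -0}]
[589.8 -62.2 186.1] [-180.    -0.    95.4] 17.05
[589.  -57.2  34.9 317.4 120.4   5.6]
```

View pics/w5.png

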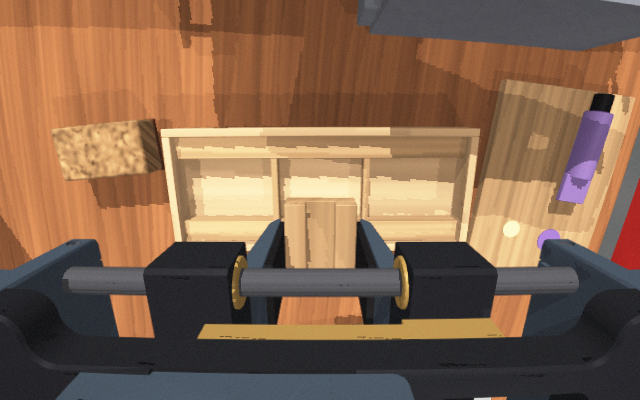

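Call:
{"fn": "arm_command", "kwargs": {
  "motion": [
    {"offset": [-0.002,0,0.05],"spin": 0},
    {"offset": [0,0,0.05],"spin": 0},
    {"offset": [0,0,0.03],"spin": 0},
    {"offset": [0,0,0.02],"spin": 0},
    {"offset": [0,0,0.01],"spin": 0}
  ]
}}

```text
time_s: 17.68
ee_pos: [589.6, -63.9, 25.0]
ee_rot: [-179.9, -0.0, 95.4]
force: [0.7, 0.5, -0.5]
gripper_width: 40.1
gripper_force: 30.0
```

Call:
{"fn": "arm_command", "kwargs": {
  "motion": [
    {"offset": [0,0,0.001],"spin": 0},
    {"offset": [0,0,0],"spin": 0}
  ]
}}

```text
time_s: 17.92
ee_pos: [590.7, -64.7, 25.6]
ee_rot: [179.9, 0.0, 95.3]
force: [-0.4, -0.5, 0.3]
gripper_width: 39.7
gripper_force: 30.0
```

Call:
{"fn": "arm_command", "kwargs": {
  "motion": [
    {"offset": [0,0,0],"spin": 0},
    {"offset": [0,0,0],"spin": 0}
  ],
  "jaw": 0.053
}}

```text
time_s: 18.18
ee_pos: [590.4, -64.9, 25.4]
ee_rot: [179.9, 0.0, 95.3]
force: [0.6, -0.6, -0.5]
gripper_width: 52.8
gripper_force: 0.0
```

Call:
{"fn": "arm_command", "kwargs": {
  "motion": [
    {"offset": [0,0,-0.04],"spin": 0},
    {"offset": [0,0,-0.06],"spin": 0},
    {"offset": [0,0,-0.06],"spin": 0},
    {"offset": [0,0,-0.02],"spin": 0},
    {"offset": [0,0,0],"spin": 0}
  ]
}}

```text
time_s: 18.8
ee_pos: [591.0, -65.1, 207.1]
ee_rot: [179.7, 0.1, 95.3]
force: [0.3, -0.5, -0.4]
gripper_width: 52.9
gripper_force: 0.0
```

```bash
python3 look.py w6; python3 - <<'E'
from fit import *
m,C=cam('wrist',np.load('w6_T.npy')); P=cloud(m,C,np.load('w6.npy'))
print(rect(P,(550,632,-92,-30),14,26))
E
python3 plan.py 545 259 180 181.8 , 545 259 93 181.8
```

```text
[590.  -64.9 205. ] [180.    0.   95.3] 18.85
[604.1 -61.4  20.9  55.3  11.5 -84.4]
# -> (545.0, 259.0, 180.0, 181.8) 9 rows
[{"offset": [0.036, -0.002, 0.003], "spin": -0.168}, {"offset": [0.036, 0.004, 0.003], "spin": -0.168}, {"offset": [0.035, 0.011, 0.003], "spin": -0.168}, {"offset": [0.033, 0.016, 0.003], "spin": -0.168}, {"offset": [0.029, 0.021, 0.003], "spin": -0.168}]
[{"offset": [0.025, 0.026, 0.003], "spin": -0.168}, {"offset": [0.021, 0.03, 0.002], "spin": -0.168}, {"offset": [0.016, 0.033, 0.003], "spin": -0.168}, {"offset": [0.009, 0.035, 0.002], "spin": -0.168}]
# -> (545.0, 259.0, 93.0, 181.8) 2 rows
[{"offset": [0, 0, 0.044], "spin": 0.001}, {"offset": [0, 0, 0.043], "spin": 0.001}]
```

Call:
{"fn": "arm_command", "kwargs": {
  "motion": [
    {"offset": [0.036,-0.002,0.003],"spin": -0.168},
    {"offset": [0.036,0.004,0.003],"spin": -0.168},
    {"offset": [0.035,0.011,0.003],"spin": -0.168},
    {"offset": [0.033,0.016,0.003],"spin": -0.168},
    {"offset": [0.029,0.021,0.003],"spin": -0.168}
  ]
}}

```text
time_s: 19.48
ee_pos: [563.4, 115.7, 187.5]
ee_rot: [-179.8, -0.2, 143.7]
force: [0.7, -0.4, 0.9]
gripper_width: 53.3
gripper_force: 0.0
```

Call:
{"fn": "arm_command", "kwargs": {
  "motion": [
    {"offset": [0.025,0.026,0.003],"spin": -0.168},
    {"offset": [0.021,0.03,0.002],"spin": -0.168},
    {"offset": [0.016,0.033,0.003],"spin": -0.168},
    {"offset": [0.009,0.035,0.002],"spin": -0.168}
  ]
}}

```text
time_s: 19.98
ee_pos: [544.0, 259.6, 177.3]
ee_rot: [-179.9, -0.2, -177.8]
force: [0.2, -1.1, 0.8]
gripper_width: 53.0
gripper_force: 0.0
```

Call:
{"fn": "arm_command", "kwargs": {
  "motion": [
    {"offset": [0,0,0],"spin": 0},
    {"offset": [0,0,0],"spin": 0}
  ]
}}

```text
time_s: 20.23
ee_pos: [544.8, 258.2, 178.4]
ee_rot: [-179.9, -0.2, -178.1]
force: [0.4, 0.5, 0.8]
gripper_width: 53.3
gripper_force: 0.0
```

```bash
python3 plan.py 545.5 259 93 181.8 , 545.5 259 205 181.8 , 493.9 -71.4 185 95.4
```

```text
# -> (545.5, 259.0, 93.0, 181.8) 2 rows
[{"offset": [0, 0, 0.043], "spin": 0}, {"offset": [-0.001, 0.001, 0.042], "spin": 0}]
# -> (545.5, 259.0, 205.0, 181.8) 2 rows
[{"offset": [0, 0, -0.056], "spin": 0}, {"offset": [0, 0, -0.056], "spin": 0}]
# -> (493.9, -71.4, 185.0, 95.4) 9 rows
[{"offset": [0.007, -0.037, 0.002], "spin": 0.168}, {"offset": [0.001, -0.037, 0.002], "spin": 0.168}, {"offset": [-0.006, -0.037, 0.002], "spin": 0.168}, {"offset": [-0.011, -0.035, 0.003], "spin": 0.168}, {"offset": [-0.017, -0.033, 0.002], "spin": 0.168}]
[{"offset": [-0.023, -0.029, 0.003], "spin": 0.168}, {"offset": [-0.027, -0.025, 0.002], "spin": 0.168}, {"offset": [-0.031, -0.021, 0.003], "spin": 0.168}, {"offset": [-0.034, -0.015, 0.002], "spin": 0.168}]
```

Call:
{"fn": "arm_command", "kwargs": {
  "motion": [
    {"offset": [0,0,0.043],"spin": 0},
    {"offset": [-0.001,-0.001,0.036],"spin": 0},
    {"offset": [0,0,0.006],"spin": 0},
    {"offset": [0,0,0],"spin": 0}
  ]
}}

```text
time_s: 20.72
ee_pos: [547.0, 257.4, 95.3]
ee_rot: [180.0, 0.0, -178.2]
force: [-0.3, 0.0, 0.0]
gripper_width: 52.9
gripper_force: 0.0
```

Call:
{"fn": "arm_command", "kwargs": {
  "motion": [
    {"offset": [0,0,0],"spin": 0},
    {"offset": [0,0,0],"spin": 0},
    {"offset": [0,0,0],"spin": 0},
    {"offset": [0,0,0],"spin": 0}
  ],
  "jaw": 0.02
}}

```text
time_s: 21.22
ee_pos: [547.4, 258.3, 96.6]
ee_rot: [179.9, 0.2, -178.1]
force: [-0.3, -0.4, 6.6]
gripper_width: 39.1
gripper_force: 30.0
```

Call:
{"fn": "arm_command", "kwargs": {
  "motion": [
    {"offset": [0,0,-0.04],"spin": 0},
    {"offset": [0,0,-0.05],"spin": 0},
    {"offset": [0,0,-0.02],"spin": 0}
  ]
}}

```text
time_s: 21.6
ee_pos: [547.5, 258.6, 208.4]
ee_rot: [179.9, 0.3, -178.1]
force: [-0.1, 0.4, -0.6]
gripper_width: 39.6
gripper_force: 30.0
```

Call:
{"fn": "arm_command", "kwargs": {
  "motion": [
    {"offset": [0.007,-0.037,0.002],"spin": 0.168},
    {"offset": [0.001,-0.037,0.002],"spin": 0.168},
    {"offset": [-0.006,-0.037,0.002],"spin": 0.168},
    {"offset": [-0.011,-0.035,0.003],"spin": 0.168},
    {"offset": [-0.017,-0.033,0.002],"spin": 0.168}
  ]
}}

```text
time_s: 22.22
ee_pos: [516.8, 73.3, 193.9]
ee_rot: [-180.0, -0.0, 133.5]
force: [0.3, -0.8, -0.5]
gripper_width: 39.5
gripper_force: 30.0
```

Call:
{"fn": "arm_command", "kwargs": {
  "motion": [
    {"offset": [-0.023,-0.029,0.003],"spin": 0.168},
    {"offset": [-0.027,-0.025,0.002],"spin": 0.168},
    {"offset": [-0.031,-0.021,0.003],"spin": 0.168},
    {"offset": [-0.034,-0.015,0.002],"spin": 0.168}
  ]
}}

```text
time_s: 22.72
ee_pos: [494.3, -73.4, 183.9]
ee_rot: [180.0, -0.0, 95.0]
force: [0.2, 0.1, -0.4]
gripper_width: 39.9
gripper_force: 30.0
```

Call:
{"fn": "arm_command", "kwargs": {
  "motion": [
    {"offset": [0,0,0],"spin": 0},
    {"offset": [0,0,0],"spin": 0}
  ]
}}

```text
time_s: 22.98
ee_pos: [494.8, -72.0, 184.0]
ee_rot: [180.0, -0.0, 95.3]
force: [-0.1, 0.3, -0.4]
gripper_width: 39.6
gripper_force: 30.0
```

```bash
python3 plan.py 493.9 -71.4 26 95.4
```

```text
# -> (493.9, -71.4, 26.0, 95.4) 3 rows
[{"offset": [0, 0, 0.053], "spin": -0}, {"offset": [0, 0, 0.053], "spin": -0}, {"offset": [0.001, -0.001, 0.052], "spin": -0}]
```

Call:
{"fn": "arm_command", "kwargs": {
  "motion": [
    {"offset": [-0.001,-0.001,0.05],"spin": 0},
    {"offset": [0,0,0.05],"spin": 0},
    {"offset": [0,0,0.03],"spin": 0},
    {"offset": [0,0,0.018],"spin": 0},
    {"offset": [0,0,0.008],"spin": 0}
  ]
}}

```text
time_s: 23.6
ee_pos: [493.5, -72.2, 27.2]
ee_rot: [-179.9, -0.1, 95.4]
force: [-7.9, 2.1, 36.8]
gripper_width: 39.3
gripper_force: 30.0
```

Call:
{"fn": "arm_command", "kwargs": {
  "motion": [
    {"offset": [0,0,0],"spin": 0}
  ]
}}

```text
time_s: 23.72
ee_pos: [494.4, -72.7, 28.2]
ee_rot: [180.0, -0.0, 95.4]
force: [0.5, -0.1, -0.2]
gripper_width: 39.6
gripper_force: 30.0
```

Call:
{"fn": "arm_command", "kwargs": {
  "motion": [
    {"offset": [0,0,0],"spin": 0},
    {"offset": [0,0,0],"spin": 0}
  ],
  "jaw": 0.053
}}

```text
time_s: 23.98
ee_pos: [494.3, -73.3, 28.4]
ee_rot: [179.9, 0.0, 95.3]
force: [0.8, 0.8, 0.2]
gripper_width: 53.1
gripper_force: 0.0
```

Call:
{"fn": "arm_command", "kwargs": {
  "motion": [
    {"offset": [0,0,-0.04],"spin": 0},
    {"offset": [0,0,-0.06],"spin": 0},
    {"offset": [0,0,-0.06],"spin": 0},
    {"offset": [0,0,-0.02],"spin": 0},
    {"offset": [0,0,0],"spin": 0}
  ]
}}

```text
time_s: 24.6
ee_pos: [494.8, -73.6, 209.8]
ee_rot: [179.7, 0.1, 95.3]
force: [-0.2, -0.1, 0.7]
gripper_width: 52.7
gripper_force: 0.0
```

```bash
python3 look.py w7; python3 - <<'E'
from fit import *
m,C=cam('wrist',np.load('w7_T.npy')); P=cloud(m,C,np.load('w7.npy'))
print(rect(P,(454,536,-100,-40),14,26))
E
python3 plan.py 544 336 180 189.3 
```

```text
[493.7 -73.4 208.1] [179.9   0.   95.3] 24.65
[508.  -69.7  21.   55.1  11.7 -84.4]
# -> (544.0, 336.0, 180.0, 189.3) 10 rows
[{"offset": [0.04, 0.009, 0.003], "spin": -0.164}, {"offset": [0.038, 0.015, 0.003], "spin": -0.164}, {"offset": [0.035, 0.021, 0.003], "spin": -0.164}, {"offset": [0.032, 0.027, 0.003], "spin": -0.164}, {"offset": [0.027, 0.032, 0.003], "spin": -0.164}]
[{"offset": [0.021, 0.035, 0.003], "spin": -0.164}, {"offset": [0.015, 0.039, 0.003], "spin": -0.164}, {"offset": [0.009, 0.04, 0.002], "spin": -0.164}, {"offset": [0.002, 0.041, 0.003], "spin": -0.164}, {"offset": [-0.006, 0.041, 0.002], "spin": -0.164}]
```

Call:
{"fn": "arm_command", "kwargs": {
  "motion": [
    {"offset": [0.04,0.009,0.003],"spin": -0.164},
    {"offset": [0.038,0.015,0.003],"spin": -0.164},
    {"offset": [0.035,0.021,0.003],"spin": -0.164},
    {"offset": [0.032,0.027,0.003],"spin": -0.164},
    {"offset": [0.027,0.032,0.003],"spin": -0.164}
  ]
}}

```text
time_s: 25.28
ee_pos: [517.9, 132.5, 190.6]
ee_rot: [-179.8, -0.1, 142.6]
force: [0.2, 0.5, -0.1]
gripper_width: 53.0
gripper_force: 0.0
```

Call:
{"fn": "arm_command", "kwargs": {
  "motion": [
    {"offset": [0.021,0.035,0.003],"spin": -0.164},
    {"offset": [0.015,0.039,0.003],"spin": -0.164},
    {"offset": [0.009,0.04,0.002],"spin": -0.164},
    {"offset": [0.002,0.041,0.003],"spin": -0.164},
    {"offset": [-0.006,0.041,0.002],"spin": -0.164}
  ]
}}

```text
time_s: 25.9
ee_pos: [543.5, 336.7, 177.2]
ee_rot: [-179.9, -0.2, -170.4]
force: [0.7, 1.6, 0.1]
gripper_width: 53.1
gripper_force: 0.0
```

Call:
{"fn": "arm_command", "kwargs": {
  "motion": [
    {"offset": [0,0,0],"spin": 0},
    {"offset": [0,0,0],"spin": 0}
  ]
}}

```text
time_s: 26.15
ee_pos: [543.6, 335.1, 178.1]
ee_rot: [-179.9, -0.2, -170.8]
force: [-0.5, -0.7, -0.6]
gripper_width: 53.3
gripper_force: 0.0
```

```bash
python3 plan.py 544 336 93 189.3 , 544 336 205 189.3 , 685.1 -53.4 185 95.4
```

```text
# -> (544.0, 336.0, 93.0, 189.3) 2 rows
[{"offset": [0, 0, 0.043], "spin": -0.001}, {"offset": [-0.001, 0.001, 0.042], "spin": -0.001}]
# -> (544.0, 336.0, 205.0, 189.3) 2 rows
[{"offset": [0, 0, -0.056], "spin": 0}, {"offset": [0.001, 0, -0.056], "spin": 0}]
# -> (685.1, -53.4, 185.0, 95.4) 10 rows
[{"offset": [-0.008, -0.041, 0.002], "spin": 0.164}, {"offset": [-0.014, -0.039, 0.002], "spin": 0.164}, {"offset": [-0.02, -0.036, 0.002], "spin": 0.164}, {"offset": [-0.026, -0.032, 0.002], "spin": 0.164}, {"offset": [-0.031, -0.028, 0.002], "spin": 0.164}]
[{"offset": [-0.035, -0.022, 0.002], "spin": 0.164}, {"offset": [-0.038, -0.016, 0.002], "spin": 0.164}, {"offset": [-0.04, -0.01, 0.002], "spin": 0.164}, {"offset": [-0.042, -0.003, 0.002], "spin": 0.164}, {"offset": [-0.041, 0.004, 0.003], "spin": 0.164}]
```

Call:
{"fn": "arm_command", "kwargs": {
  "motion": [
    {"offset": [0,0,0.043],"spin": 0},
    {"offset": [-0.001,0,0.036],"spin": 0},
    {"offset": [0,0,0.007],"spin": 0},
    {"offset": [0,0,0],"spin": 0}
  ]
}}

```text
time_s: 26.65
ee_pos: [545.7, 335.4, 94.3]
ee_rot: [180.0, -0.0, -170.8]
force: [0.3, 0.2, 0.2]
gripper_width: 53.2
gripper_force: 0.0
```

Call:
{"fn": "arm_command", "kwargs": {
  "motion": [
    {"offset": [0,0,0],"spin": 0},
    {"offset": [0,0,0],"spin": 0},
    {"offset": [0,0,0],"spin": 0},
    {"offset": [0,0,0],"spin": 0}
  ],
  "jaw": 0.02
}}

```text
time_s: 27.15
ee_pos: [546.4, 336.4, 95.7]
ee_rot: [179.9, 0.2, -170.8]
force: [-0.2, -1.0, 6.0]
gripper_width: 39.4
gripper_force: 30.0
```

Call:
{"fn": "arm_command", "kwargs": {
  "motion": [
    {"offset": [0,0,-0.04],"spin": 0},
    {"offset": [0,0,-0.05],"spin": 0},
    {"offset": [0,0,-0.02],"spin": 0}
  ]
}}

```text
time_s: 27.52
ee_pos: [546.5, 336.8, 207.5]
ee_rot: [179.9, 0.3, -170.8]
force: [0.9, 0.2, -0.6]
gripper_width: 39.9
gripper_force: 30.0
```

Call:
{"fn": "arm_command", "kwargs": {
  "motion": [
    {"offset": [-0.008,-0.041,0.002],"spin": 0.164},
    {"offset": [-0.014,-0.039,0.002],"spin": 0.164},
    {"offset": [-0.02,-0.036,0.002],"spin": 0.164},
    {"offset": [-0.026,-0.032,0.002],"spin": 0.164},
    {"offset": [-0.031,-0.028,0.002],"spin": 0.164}
  ]
}}

```text
time_s: 28.15
ee_pos: [616.0, 139.8, 193.9]
ee_rot: [180.0, -0.0, 142.0]
force: [0.6, 0.6, -0.1]
gripper_width: 40.0
gripper_force: 30.0
```

Call:
{"fn": "arm_command", "kwargs": {
  "motion": [
    {"offset": [-0.035,-0.022,0.002],"spin": 0.164},
    {"offset": [-0.038,-0.016,0.002],"spin": 0.164},
    {"offset": [-0.04,-0.01,0.002],"spin": 0.164},
    {"offset": [-0.042,-0.003,0.002],"spin": 0.164},
    {"offset": [-0.041,0.004,0.003],"spin": 0.164}
  ]
}}

```text
time_s: 28.78
ee_pos: [686.8, -54.9, 182.9]
ee_rot: [180.0, -0.0, 95.0]
force: [-0.3, 0.1, -0.4]
gripper_width: 39.7
gripper_force: 30.0
```

Call:
{"fn": "arm_command", "kwargs": {
  "motion": [
    {"offset": [0,0,0],"spin": 0},
    {"offset": [0,0,0],"spin": 0}
  ]
}}

```text
time_s: 29.02
ee_pos: [686.1, -53.2, 182.7]
ee_rot: [-180.0, -0.1, 95.3]
force: [0.5, 0.6, -0.8]
gripper_width: 39.9
gripper_force: 30.0
```

```bash
python3 plan.py 685.1 -53.4 28 95.4
```

```text
# -> (685.1, -53.4, 28.0, 95.4) 3 rows
[{"offset": [0, 0, 0.052], "spin": -0.001}, {"offset": [0, 0, 0.051], "spin": -0.001}, {"offset": [0, -0.001, 0.052], "spin": -0.001}]
```

Call:
{"fn": "arm_command", "kwargs": {
  "motion": [
    {"offset": [-0.002,-0.001,0.05],"spin": 0},
    {"offset": [0,0,0.05],"spin": 0},
    {"offset": [0,0,0.03],"spin": 0},
    {"offset": [0,0,0.015],"spin": 0},
    {"offset": [0,0,0.005],"spin": 0}
  ]
}}

```text
time_s: 29.65
ee_pos: [685.7, -54.9, 32.9]
ee_rot: [-180.0, -0.0, 95.3]
force: [-0.0, -0.0, 0.2]
gripper_width: 39.6
gripper_force: 30.0
```

Call:
{"fn": "arm_command", "kwargs": {
  "motion": [
    {"offset": [0,0,0.002],"spin": 0},
    {"offset": [0,0,0.002],"spin": 0},
    {"offset": [0,0,0],"spin": 0}
  ]
}}

```text
time_s: 30.02
ee_pos: [686.0, -55.9, 29.7]
ee_rot: [179.9, 0.0, 95.3]
force: [-0.4, 0.1, -0.4]
gripper_width: 40.0
gripper_force: 30.0
```

Call:
{"fn": "arm_command", "kwargs": {
  "motion": [
    {"offset": [0,0,0],"spin": 0},
    {"offset": [0,0,0],"spin": 0}
  ],
  "jaw": 0.053
}}

```text
time_s: 30.28
ee_pos: [685.9, -55.9, 29.3]
ee_rot: [180.0, 0.0, 95.3]
force: [0.3, -0.7, -0.3]
gripper_width: 52.8
gripper_force: 0.0
```

Call:
{"fn": "arm_command", "kwargs": {
  "motion": [
    {"offset": [0,0,-0.04],"spin": 0},
    {"offset": [0,0,-0.06],"spin": 0},
    {"offset": [0,0,-0.06],"spin": 0},
    {"offset": [0,0,-0.06],"spin": 0},
    {"offset": [0,0,0],"spin": 0}
  ]
}}

```text
time_s: 30.9
ee_pos: [688.2, -56.1, 256.0]
ee_rot: [179.3, 0.1, 95.3]
force: [0.1, 0.0, -0.5]
gripper_width: 53.0
gripper_force: 0.0
```

```bash
python3 look.py w8; python3 - <<'E'
from fit import *
m,C=cam('wrist',np.load('w8_T.npy')); P=cloud(m,C,np.load('w8.npy'))
for b in [(645,727,-90,-20),(550,632,-92,-30),(454,536,-100,-40)]: print(rect(P,b,14,26))
I,D=env.grab_frame('top'); cv2.imwrite('pics/t3.png',cv2.resize(I[80:320,90:490],None,fx=2,fy=2))
m,C=cam('top'); P=cloud(m,C,D)
for n,b in dict(rab=((580,690,-330,-220),8,30),fish=((370,470,-370,-270),8,30),house=((480,580,-390,-290),8,30),hd=((340,440,180,360),85,112)).items(): print('top',n,rect(P,*b))
for r in env.pinpoint('top','cabinet_drawer0_handle')[:1]: print(r, onplane(m,C,r['location'],96))
E
```

```text
[686.7 -55.9 252.2] [1.796e+02 1.000e-01 9.530e+01] 30.95
[699.2 -52.2  20.9  55.3  11.7 -84.5]
[576.9 -64.1  20.8  56.1  12.7 -85. ]
[508.7 -70.6  20.8  55.6  13.8 -85.2]
top rab [ 639.5 -267.6   14.8  101.5   46.2   18. ]
top fish [ 420.  -317.8   15.1   98.7   42.8    4.9]
top house [ 535.2 -339.2   14.8   92.9   42.1   -4.5]
top hd [407.2 249.4 100.1 125.1  18.9 -88.2]
{'location': [224.9, 239.4], 'score': 0.57} [[407.48050736 256.90162935  96.        ]]
```

View pics/t3.png

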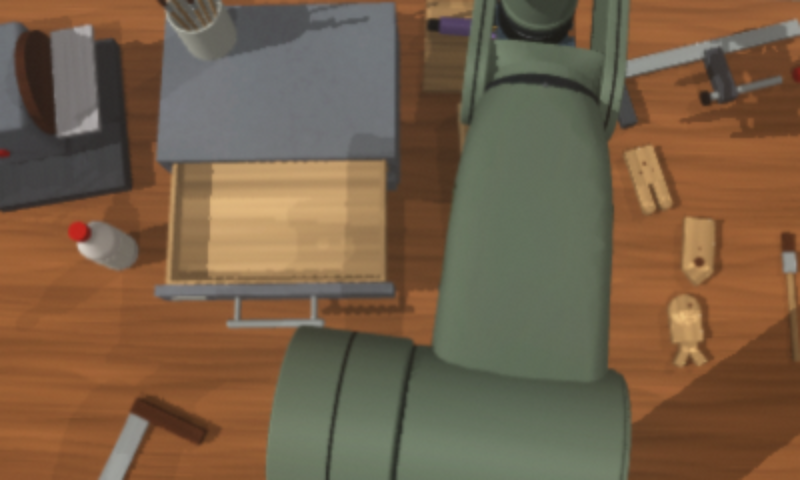

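```bash
python3 plan.py 585 -285 200 18
```

```text
# -> (585.0, -285.0, 200.0, 18.0) 8 rows
[{"offset": [-0.027, -0.015, 0.006], "spin": 0.169}, {"offset": [-0.03, -0.01, 0.006], "spin": 0.169}, {"offset": [-0.031, -0.005, 0.006], "spin": 0.169}, {"offset": [-0.031, 0, 0.006], "spin": 0.169}, {"offset": [-0.031, 0.005, 0.006], "spin": 0.169}]
[{"offset": [-0.029, 0.011, 0.006], "spin": 0.169}, {"offset": [-0.027, 0.015, 0.006], "spin": 0.169}, {"offset": [-0.025, 0.02, 0.006], "spin": 0.169}]
```

Call:
{"fn": "arm_command", "kwargs": {
  "motion": [
    {"offset": [-0.027,-0.015,0.006],"spin": 0.169},
    {"offset": [-0.03,-0.01,0.006],"spin": 0.169},
    {"offset": [-0.031,-0.005,0.006],"spin": 0.169},
    {"offset": [-0.031,0,0.006],"spin": 0.169},
    {"offset": [-0.031,0.005,0.006],"spin": 0.169}
  ],
  "jaw": 0.06
}}

```text
time_s: 31.68
ee_pos: [621.6, -199.6, 216.1]
ee_rot: [-179.8, 0.1, 46.5]
force: [-0.1, 0.7, -0.1]
gripper_width: 60.0
gripper_force: 0.0
```

Call:
{"fn": "arm_command", "kwargs": {
  "motion": [
    {"offset": [-0.029,0.011,0.006],"spin": 0.169},
    {"offset": [-0.027,0.015,0.006],"spin": 0.169},
    {"offset": [-0.025,0.02,0.006],"spin": 0.169},
    {"offset": [0,0,0],"spin": 0}
  ]
}}

```text
time_s: 32.17
ee_pos: [583.8, -286.5, 197.9]
ee_rot: [-179.8, 0.2, 17.7]
force: [0.9, -0.1, -0.1]
gripper_width: 59.6
gripper_force: 0.0
```

```bash
python3 look.py w9; python3 - <<'E'
from fit import *
m,C=cam('wrist',np.load('w9_T.npy')); P=cloud(m,C,np.load('w9.npy'))
for n,b in dict(rab=((570,700,-335,-210),7,30),house=((480,590,-390,-290),7,30)).items(): print(n,rect(P,*b))
for r in env.pinpoint('wrist','blank_rabbit_center')[:1]: print(r, onplane(m,C,r['location'],7.5))
E
```

```text
[ 584.7 -285.4  198.7] [-179.8    0.2   17.8] 32.225
rab [ 639.1 -268.4   14.    99.5   43.7   16.6]
house [ 535.6 -339.8   14.1   92.1   44.5   -4.1]
{'location': [322.1, 133.4], 'score': 0.64} [[ 638.00331341 -270.89515221    7.5       ]]
```

View pics/w9.png

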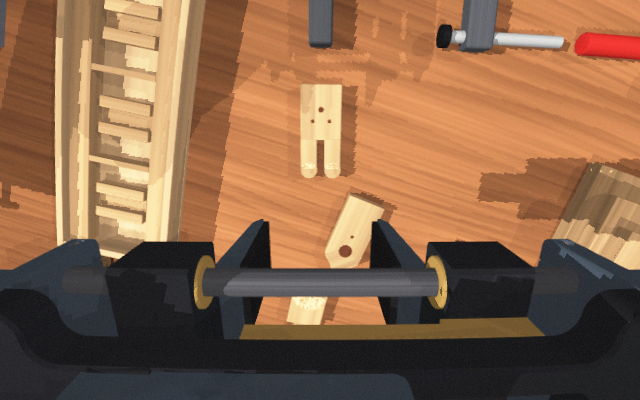

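```bash
python3 - <<'E'
from plan import *
T=plan([(639.1,-268.4,100,16.6),(639.1,-268.4,18,16.6)])
T=plan([(639.1,-268.4,150,16.6),(685.1,-53.4,150,95.4)],T)
E
```

```text
# -> (639.1, -268.4, 100, 16.6) 2 rows
[{"offset": [0.028, 0.001, 0.05], "spin": 0.011}, {"offset": [0.028, 0, 0.049], "spin": 0.011}]
# -> (639.1, -268.4, 18, 16.6) 2 rows
[{"offset": [0, 0, 0.041], "spin": -0}, {"offset": [0, 0, 0.041], "spin": -0}]
# -> (639.1, -268.4, 150, 16.6) 3 rows
[{"offset": [0, 0, -0.044], "spin": -0}, {"offset": [0, 0, -0.044], "spin": -0}, {"offset": [0, 0, -0.044], "spin": -0}]
# -> (685.1, -53.4, 150, 95.4) 8 rows
[{"offset": [0.013, -0.024, 0], "spin": -0.172}, {"offset": [0.017, -0.022, 0], "spin": -0.172}, {"offset": [0.021, -0.018, 0], "spin": -0.172}, {"offset": [0.023, -0.014, 0], "spin": -0.172}, {"offset": [0.026, -0.01, 0], "spin": -0.172}]
[{"offset": [0.027, -0.006, 0], "spin": -0.172}, {"offset": [0.027, -0.001, 0], "spin": -0.172}, {"offset": [0.028, 0.003, 0.001], "spin": -0.172}]
```

Call:
{"fn": "arm_command", "kwargs": {
  "motion": [
    {"offset": [0.028,0.001,0.05],"spin": 0.011},
    {"offset": [0.028,0,0.049],"spin": 0.011},
    {"offset": [0,0,0.05],"spin": 0},
    {"offset": [0,0,0.024],"spin": 0},
    {"offset": [0,0,0.006],"spin": 0}
  ]
}}

```text
time_s: 32.9
ee_pos: [638.8, -267.4, 19.4]
ee_rot: [-179.8, 0.2, 16.7]
force: [-1.3, 0.4, 0.4]
gripper_width: 59.8
gripper_force: 0.0
```

Call:
{"fn": "arm_command", "kwargs": {
  "motion": [
    {"offset": [0,0,0.002],"spin": 0},
    {"offset": [0,0,0],"spin": 0}
  ]
}}

```text
time_s: 33.15
ee_pos: [640.6, -269.5, 21.4]
ee_rot: [179.9, -0.1, 16.6]
force: [0.1, 0.3, 0.5]
gripper_width: 59.8
gripper_force: 0.0
```

Call:
{"fn": "arm_command", "kwargs": {
  "motion": [
    {"offset": [0,0,0],"spin": 0},
    {"offset": [0,0,0],"spin": 0},
    {"offset": [0,0,0],"spin": 0},
    {"offset": [0,0,0],"spin": 0}
  ],
  "jaw": 0.03
}}

```text
time_s: 33.65
ee_pos: [640.0, -269.6, 20.9]
ee_rot: [180.0, -0.1, 16.5]
force: [-0.1, 0.4, 5.6]
gripper_width: 43.7
gripper_force: 30.0
```

Call:
{"fn": "arm_command", "kwargs": {
  "motion": [
    {"offset": [0,0,-0.044],"spin": 0},
    {"offset": [0,0,-0.044],"spin": 0},
    {"offset": [0,0,-0.044],"spin": 0}
  ]
}}

```text
time_s: 34.02
ee_pos: [639.3, -269.3, 152.6]
ee_rot: [-180.0, 0.0, 16.5]
force: [1.7, 0.3, -0.8]
gripper_width: 43.7
gripper_force: 30.0
```

Call:
{"fn": "arm_command", "kwargs": {
  "motion": [
    {"offset": [0.013,-0.024,0],"spin": -0.172},
    {"offset": [0.017,-0.022,0],"spin": -0.172},
    {"offset": [0.021,-0.018,0],"spin": -0.172},
    {"offset": [0.023,-0.014,0],"spin": -0.172},
    {"offset": [0.026,-0.01,0],"spin": -0.172}
  ]
}}

```text
time_s: 34.65
ee_pos: [668.9, -134.2, 151.3]
ee_rot: [-179.9, 0.0, 66.1]
force: [-0.3, -1.4, 0.5]
gripper_width: 43.8
gripper_force: 30.0
```

Call:
{"fn": "arm_command", "kwargs": {
  "motion": [
    {"offset": [0.027,-0.006,0],"spin": -0.172},
    {"offset": [0.027,-0.001,0],"spin": -0.172},
    {"offset": [0.028,0.003,0.001],"spin": -0.172},
    {"offset": [0,0,0],"spin": 0}
  ]
}}

```text
time_s: 35.15
ee_pos: [685.5, -52.1, 150.2]
ee_rot: [-179.9, -0.0, 95.5]
force: [-0.1, 0.6, -0.6]
gripper_width: 43.6
gripper_force: 30.0
```

```bash
python3 plan.py 685.1 -53.4 45 95.4; python3 look.py w10; python3 - <<'E'
from fit import *
m,C=cam('wrist',np.load('w10_T.npy')); P=cloud(m,C,np.load('w10.npy')); print(rect(P,(600,760,-120,10),110,160))
E
```

```text
# -> (685.1, -53.4, 45.0, 95.4) 2 rows
[{"offset": [-0.001, 0, 0.053], "spin": 0.001}, {"offset": [0, 0, 0.052], "spin": 0.001}]
[685.4 -53.4 150.4] [-179.9    0.    95.4] 35.2
[684.  -35.  143.4  64.1  62.2 -84.1]
```

Call:
{"fn": "arm_command", "kwargs": {
  "motion": [
    {"offset": [0,0,0.04],"spin": 0},
    {"offset": [0,0,0.035],"spin": 0},
    {"offset": [0,0,0.018],"spin": 0},
    {"offset": [0,0,0.006],"spin": 0},
    {"offset": [0,0,0.002],"spin": 0}
  ]
}}

```text
time_s: 35.83
ee_pos: [686.3, -54.3, 50.7]
ee_rot: [179.9, 0.0, 95.3]
force: [0.3, 0.6, -0.6]
gripper_width: 43.3
gripper_force: 30.0
```

Call:
{"fn": "arm_command", "kwargs": {
  "motion": [
    {"offset": [0,0,0.002],"spin": 0},
    {"offset": [0,0,0],"spin": 0}
  ]
}}

```text
time_s: 36.08
ee_pos: [686.0, -53.9, 48.8]
ee_rot: [179.9, 0.0, 95.4]
force: [0.1, -0.1, 0.3]
gripper_width: 43.6
gripper_force: 30.0
```

Call:
{"fn": "arm_command", "kwargs": {
  "motion": [
    {"offset": [0,0,0],"spin": 0},
    {"offset": [0,0,0],"spin": 0}
  ],
  "jaw": 0.06
}}

```text
time_s: 36.33
ee_pos: [685.8, -53.8, 48.3]
ee_rot: [180.0, 0.0, 95.4]
force: [0.0, 0.4, 0.6]
gripper_width: 58.6
gripper_force: 0.0
```

Call:
{"fn": "arm_command", "kwargs": {
  "motion": [
    {"offset": [0,0,-0.04],"spin": 0},
    {"offset": [0,0,-0.06],"spin": 0},
    {"offset": [0,0,-0.06],"spin": 0},
    {"offset": [0,0,0],"spin": 0}
  ]
}}

```text
time_s: 36.83
ee_pos: [688.5, -54.1, 214.9]
ee_rot: [179.3, 0.1, 95.4]
force: [0.8, 0.6, -0.0]
gripper_width: 60.3
gripper_force: 0.0
```

```bash
python3 look.py w11; python3 - <<'E'
from fit import *
m,C=cam('wrist',np.load('w11_T.npy')); P=cloud(m,C,np.load('w11.npy')); print(rect(P,(620,750,-130,20),37.2,55))
I,D=env.grab_frame('top'); m,C=cam('top'); P=cloud(m,C,D)
for n,b in dict(fish=((370,470,-380,-260),8,30),house=((480,600,-400,-280),8,30)).items(): print('top',n,rect(P,*b))
E
python3 plan.py 480 -336 190 -4
```

```text
[686.8 -54.  211.2] [1.796e+02 1.000e-01 9.540e+01] 36.875
[685.5 -54.2  40.   99.3  44.  -84.1]
top fish [ 420.2 -317.2   14.7   97.3   43.4    1.7]
top house [ 535.6 -338.8   14.8   93.2   43.1   -3.1]
# -> (480.0, -336.0, 190.0, -4.0) 10 rows
[{"offset": [-0.026, -0.023, 0.002], "spin": 0.173}, {"offset": [-0.03, -0.018, 0.002], "spin": 0.173}, {"offset": [-0.032, -0.013, 0.002], "spin": 0.173}, {"offset": [-0.034, -0.007, 0.002], "spin": 0.173}, {"offset": [-0.035, -0.001, 0.002], "spin": 0.173}]
[{"offset": [-0.035, 0.005, 0.002], "spin": 0.173}, {"offset": [-0.033, 0.011, 0.002], "spin": 0.173}, {"offset": [-0.031, 0.016, 0.001], "spin": 0.173}, {"offset": [-0.028, 0.021, 0.002], "spin": 0.173}, {"offset": [-0.023, 0.026, 0.001], "spin": 0.173}]
```

Call:
{"fn": "arm_command", "kwargs": {
  "motion": [
    {"offset": [-0.026,-0.023,0.002],"spin": 0.173},
    {"offset": [-0.03,-0.018,0.002],"spin": 0.173},
    {"offset": [-0.032,-0.013,0.002],"spin": 0.173},
    {"offset": [-0.034,-0.007,0.002],"spin": 0.173},
    {"offset": [-0.035,-0.001,0.002],"spin": 0.173}
  ]
}}

```text
time_s: 37.55
ee_pos: [581.4, -195.0, 195.4]
ee_rot: [-179.8, 0.1, 45.5]
force: [0.2, -0.8, 0.8]
gripper_width: 59.7
gripper_force: 0.0
```

Call:
{"fn": "arm_command", "kwargs": {
  "motion": [
    {"offset": [-0.035,0.005,0.002],"spin": 0.173},
    {"offset": [-0.033,0.011,0.002],"spin": 0.173},
    {"offset": [-0.031,0.016,0.001],"spin": 0.173},
    {"offset": [-0.028,0.021,0.002],"spin": 0.173},
    {"offset": [-0.023,0.026,0.001],"spin": 0.173}
  ]
}}

```text
time_s: 38.17
ee_pos: [478.4, -335.7, 187.5]
ee_rot: [-179.9, 0.2, -4.1]
force: [-0.4, 0.6, -0.4]
gripper_width: 59.9
gripper_force: 0.0
```

Call:
{"fn": "arm_command", "kwargs": {
  "motion": [
    {"offset": [0,0,0],"spin": 0},
    {"offset": [0,0,0],"spin": 0}
  ]
}}

```text
time_s: 38.42
ee_pos: [480.0, -334.9, 188.6]
ee_rot: [-179.9, 0.1, -3.7]
force: [0.2, 0.7, 0.2]
gripper_width: 60.2
gripper_force: 0.0
```

```bash
python3 look.py w12; python3 - <<'E'
from plan import *; from fit import *
m,C=cam('wrist',np.load('w12_T.npy')); P=cloud(m,C,np.load('w12.npy'))
r=rect(P,(480,600,-400,-280),6,30); print(r, rect(P,(360,470,-380,-260),6,30))
for q in env.pinpoint('wrist','blank_house_center')[:1]: print(q, onplane(m,C,q['location'],7.5))
x,y,a=r[0]-2,r[1],r[5]
T=plan([(x,y,100,a),(x,y,17,a)])
T=plan([(x,y,150,a),(589.5,-62.4,150,95.4)],T)
E
```

```text
[ 480.3 -334.7  188.9] [-1.799e+02  1.000e-01 -3.600e+00] 38.475
[ 532.2 -340.    14.1   98.5   43.8   -5.3] [ 423.3 -318.3   14.2   88.5   43.5    5.2]
{'location': [320.6, 134.7], 'score': 0.75} [[ 535.77811438 -338.79074835    7.5       ]]
# -> (np.float64(530.2), np.float64(-340.0), 100, np.float64(-5.3)) 2 rows
[{"offset": [0.025, 0.001, 0.045], "spin": 0.015}, {"offset": [0.025, 0.001, 0.044], "spin": 0.015}]
# -> (np.float64(530.2), np.float64(-340.0), 17, np.float64(-5.3)) 2 rows
[{"offset": [0, 0, 0.042], "spin": -0}, {"offset": [0, 0, 0.041], "spin": -0}]
# -> (np.float64(530.2), np.float64(-340.0), 150, np.float64(-5.3)) 3 rows
[{"offset": [0, 0, -0.044], "spin": -0}, {"offset": [0, 0, -0.044], "spin": -0}, {"offset": [0, 0, -0.045], "spin": -0}]
# -> (589.5, -62.4, 150, 95.4) 10 rows
[{"offset": [0.003, -0.028, 0], "spin": -0.176}, {"offset": [0.008, -0.027, 0], "spin": -0.176}, {"offset": [0.013, -0.025, 0], "spin": -0.176}, {"offset": [0.017, -0.023, 0], "spin": -0.176}, {"offset": [0.021, -0.019, 0], "spin": -0.176}]
[{"offset": [0.024, -0.015, 0], "spin": -0.176}, {"offset": [0.026, -0.011, 0], "spin": -0.176}, {"offset": [0.028, -0.006, 0], "spin": -0.176}, {"offset": [0.029, -0.002, 0], "spin": -0.176}, {"offset": [0.028, 0.004, 0], "spin": -0.176}]
```

Call:
{"fn": "arm_command", "kwargs": {
  "motion": [
    {"offset": [0.026,0.001,0.045],"spin": 0.015},
    {"offset": [0.025,0.001,0.044],"spin": 0.015},
    {"offset": [0,0,0.05],"spin": 0},
    {"offset": [0,0,0.025],"spin": 0},
    {"offset": [0,0,0.006],"spin": 0}
  ]
}}

```text
time_s: 39.15
ee_pos: [530.4, -339.7, 17.8]
ee_rot: [-179.9, 0.2, -5.3]
force: [0.8, -0.5, 0.1]
gripper_width: 60.0
gripper_force: 0.0
```

Call:
{"fn": "arm_command", "kwargs": {
  "motion": [
    {"offset": [0,0,0.002],"spin": 0},
    {"offset": [0,0,0],"spin": 0}
  ]
}}

```text
time_s: 39.4
ee_pos: [531.8, -341.7, 19.3]
ee_rot: [179.9, -0.1, -5.4]
force: [0.2, 0.4, 0.2]
gripper_width: 59.9
gripper_force: 0.0
```

Call:
{"fn": "arm_command", "kwargs": {
  "motion": [
    {"offset": [0,0,0],"spin": 0},
    {"offset": [0,0,0],"spin": 0},
    {"offset": [0,0,0],"spin": 0},
    {"offset": [0,0,0],"spin": 0}
  ],
  "jaw": 0.03
}}

```text
time_s: 39.9
ee_pos: [531.3, -341.6, 18.8]
ee_rot: [180.0, -0.1, -5.5]
force: [-0.8, 0.5, 6.0]
gripper_width: 43.5
gripper_force: 30.0
```

Call:
{"fn": "arm_command", "kwargs": {
  "motion": [
    {"offset": [0,0,-0.044],"spin": 0},
    {"offset": [0,0,-0.044],"spin": 0},
    {"offset": [0,0,-0.044],"spin": 0}
  ]
}}

```text
time_s: 40.28
ee_pos: [530.6, -341.3, 150.8]
ee_rot: [-180.0, 0.0, -5.5]
force: [-0.2, -0.1, -0.3]
gripper_width: 43.9
gripper_force: 30.0
```

Call:
{"fn": "arm_command", "kwargs": {
  "motion": [
    {"offset": [0.003,-0.028,0],"spin": -0.176},
    {"offset": [0.008,-0.027,0],"spin": -0.176},
    {"offset": [0.013,-0.025,0],"spin": -0.176},
    {"offset": [0.017,-0.023,0],"spin": -0.176},
    {"offset": [0.021,-0.019,0],"spin": -0.176}
  ]
}}

```text
time_s: 40.9
ee_pos: [560.6, -202.2, 149.5]
ee_rot: [-180.0, 0.0, 45.3]
force: [0.5, -0.1, -0.3]
gripper_width: 44.0
gripper_force: 30.0
```

Call:
{"fn": "arm_command", "kwargs": {
  "motion": [
    {"offset": [0.024,-0.015,0],"spin": -0.176},
    {"offset": [0.026,-0.011,0],"spin": -0.176},
    {"offset": [0.028,-0.006,0],"spin": -0.176},
    {"offset": [0.029,-0.002,0],"spin": -0.176},
    {"offset": [0.028,0.004,0],"spin": -0.176}
  ]
}}

```text
time_s: 41.52
ee_pos: [591.0, -63.0, 149.5]
ee_rot: [-180.0, -0.0, 95.7]
force: [0.3, 0.4, -0.6]
gripper_width: 43.5
gripper_force: 30.0
```

Call:
{"fn": "arm_command", "kwargs": {
  "motion": [
    {"offset": [0,0,0],"spin": 0},
    {"offset": [0,0,0],"spin": 0}
  ]
}}

```text
time_s: 41.78
ee_pos: [590.8, -64.4, 149.7]
ee_rot: [-180.0, 0.0, 95.3]
force: [0.0, -0.7, -0.1]
gripper_width: 43.7
gripper_force: 30.0
```

```bash
python3 plan.py 589.5 -62.4 50 95.4; python3 look.py w13
```

```text
# -> (589.5, -62.4, 50.0, 95.4) 2 rows
[{"offset": [0.001, -0.001, 0.05], "spin": -0.001}, {"offset": [0.001, 0, 0.05], "spin": -0.001}]
[590.8 -64.7 149.8] [-180.     0.    95.3] 41.825
```

View pics/w13.png

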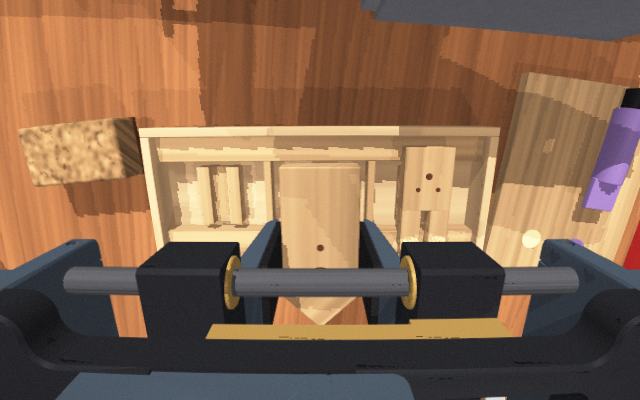

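Call:
{"fn": "arm_command", "kwargs": {
  "motion": [
    {"offset": [0.002,-0.001,0.04],"spin": 0},
    {"offset": [0,0,0.035],"spin": 0},
    {"offset": [0,0,0.018],"spin": 0},
    {"offset": [0,0,0.006],"spin": 0},
    {"offset": [0,0,0.002],"spin": 0}
  ]
}}

```text
time_s: 42.45
ee_pos: [590.2, -62.7, 49.1]
ee_rot: [180.0, 0.0, 95.3]
force: [0.1, -0.2, -0.2]
gripper_width: 43.8
gripper_force: 30.0
```

Call:
{"fn": "arm_command", "kwargs": {
  "motion": [
    {"offset": [0,0,0.002],"spin": 0},
    {"offset": [0,0,0.001],"spin": 0},
    {"offset": [0,0,0],"spin": 0}
  ]
}}

```text
time_s: 42.82
ee_pos: [590.1, -62.0, 46.3]
ee_rot: [180.0, 0.0, 95.4]
force: [0.3, -0.0, -0.4]
gripper_width: 43.7
gripper_force: 30.0
```

Call:
{"fn": "arm_command", "kwargs": {
  "motion": [
    {"offset": [0,0,0],"spin": 0},
    {"offset": [0,0,0],"spin": 0}
  ],
  "jaw": 0.06
}}

```text
time_s: 43.08
ee_pos: [590.0, -62.0, 46.1]
ee_rot: [180.0, -0.0, 95.4]
force: [0.3, -0.6, 0.1]
gripper_width: 59.3
gripper_force: 0.0
```

Call:
{"fn": "arm_command", "kwargs": {
  "motion": [
    {"offset": [0,0,-0.04],"spin": 0},
    {"offset": [0,0,-0.06],"spin": 0},
    {"offset": [0,0,-0.06],"spin": 0},
    {"offset": [0,0,0],"spin": 0}
  ]
}}

```text
time_s: 43.58
ee_pos: [592.9, -62.4, 211.8]
ee_rot: [179.3, 0.1, 95.4]
force: [-0.2, -0.3, -0.8]
gripper_width: 59.9
gripper_force: 0.0
```

```bash
python3 look.py w14; python3 - <<'E'
from fit import *
m,C=cam('wrist',np.load('w14_T.npy')); P=cloud(m,C,np.load('w14.npy')); print(rect(P,(540,640,-130,20),37.2,55),rect(P,(640,750,-130,20),37.2,55))
I,D=env.grab_frame('top'); m,C=cam('top'); P=cloud(m,C,D)
for n,b in dict(fish=((350,490,-400,-230),8,30),).items(): print('top',n,rect(P,*b))
E
python3 plan.py 370 -318 190 5
```

```text
[591.  -62.1 208.5] [1.797e+02 1.000e-01 9.540e+01] 43.625
[589.3 -60.6  40.   96.4  43.8 -83.8] [685.8 -54.   39.9  99.4  44.8 -84.2]
top fish [ 419.3 -317.8   14.8   99.8   42.7    5.3]
# -> (370.0, -318.0, 190.0, 5.0) 9 rows
[{"offset": [-0.026, -0.027, 0.002], "spin": 0.175}, {"offset": [-0.03, -0.022, 0.002], "spin": 0.175}, {"offset": [-0.034, -0.016, 0.002], "spin": 0.175}, {"offset": [-0.036, -0.01, 0.002], "spin": 0.175}, {"offset": [-0.037, -0.004, 0.002], "spin": 0.175}]
[{"offset": [-0.038, 0.003, 0.002], "spin": 0.175}, {"offset": [-0.036, 0.009, 0.001], "spin": 0.175}, {"offset": [-0.034, 0.015, 0.002], "spin": 0.175}, {"offset": [-0.032, 0.021, 0.001], "spin": 0.175}]
```

Call:
{"fn": "arm_command", "kwargs": {
  "motion": [
    {"offset": [-0.026,-0.027,0.002],"spin": 0.175},
    {"offset": [-0.03,-0.022,0.002],"spin": 0.175},
    {"offset": [-0.034,-0.016,0.002],"spin": 0.175},
    {"offset": [-0.036,-0.01,0.002],"spin": 0.175},
    {"offset": [-0.037,-0.004,0.002],"spin": 0.175}
  ]
}}

```text
time_s: 44.3
ee_pos: [466.5, -204.3, 193.6]
ee_rot: [-179.8, 0.1, 44.9]
force: [-0.2, -1.0, -0.2]
gripper_width: 60.2
gripper_force: 0.0
```

Call:
{"fn": "arm_command", "kwargs": {
  "motion": [
    {"offset": [-0.038,0.003,0.002],"spin": 0.175},
    {"offset": [-0.036,0.009,0.001],"spin": 0.175},
    {"offset": [-0.034,0.015,0.002],"spin": 0.175},
    {"offset": [-0.032,0.021,0.001],"spin": 0.175}
  ]
}}

```text
time_s: 44.8
ee_pos: [368.1, -317.8, 187.6]
ee_rot: [-179.8, 0.2, 4.8]
force: [0.2, -0.3, -1.6]
gripper_width: 59.8
gripper_force: 0.0
```

Call:
{"fn": "arm_command", "kwargs": {
  "motion": [
    {"offset": [0,0,0],"spin": 0},
    {"offset": [0,0,0],"spin": 0}
  ]
}}

```text
time_s: 45.05
ee_pos: [369.6, -317.2, 188.6]
ee_rot: [-179.9, 0.1, 5.2]
force: [0.2, 0.6, 0.4]
gripper_width: 59.8
gripper_force: 0.0
```

```bash
python3 look.py w15; python3 - <<'E'
from plan import *; from fit import *
m,C=cam('wrist',np.load('w15_T.npy')); P=cloud(m,C,np.load('w15.npy'))
r=rect(P,(340,490,-400,-230),6,30); print(r)
for q in env.pinpoint('wrist','blank_fish_center')[:1]: print(q, onplane(m,C,q['location'],7.5))
x,y,a=r[0],r[1],r[5]
T=plan([(x,y,100,a),(x,y,17,a)])
T=plan([(x,y,150,a),(493.9,-71.4,150,95.4)],T)
E
```

```text
[ 370.  -317.1  188.9] [-1.799e+02  1.000e-01  5.200e+00] 45.1
[ 416.1 -318.6   14.1  100.3   44.1    5.3]
{'location': [327.0, 144.1], 'score': 0.74} [[ 416.0482484 -320.1337962    7.5      ]]
# -> (np.float64(416.1), np.float64(-318.6), 100, np.float64(5.3)) 2 rows
[{"offset": [0.023, 0.003, 0.045], "spin": -0}, {"offset": [0.023, 0.003, 0.044], "spin": -0}]
# -> (np.float64(416.1), np.float64(-318.6), 17, np.float64(5.3)) 2 rows
[{"offset": [0, 0, 0.042], "spin": -0}, {"offset": [0, 0, 0.041], "spin": -0}]
# -> (np.float64(416.1), np.float64(-318.6), 150, np.float64(5.3)) 3 rows
[{"offset": [0, 0, -0.044], "spin": -0}, {"offset": [0, 0, -0.044], "spin": -0}, {"offset": [0, 0, -0.045], "spin": -0}]
# -> (493.9, -71.4, 150, 95.4) 9 rows
[{"offset": [0.011, -0.027, 0], "spin": -0.175}, {"offset": [0.016, -0.024, 0], "spin": -0.175}, {"offset": [0.019, -0.021, 0], "spin": -0.175}, {"offset": [0.023, -0.017, 0], "spin": -0.175}, {"offset": [0.026, -0.013, 0], "spin": -0.175}]
[{"offset": [0.027, -0.009, 0], "spin": -0.175}, {"offset": [0.029, -0.004, 0], "spin": -0.175}, {"offset": [0.029, 0.001, 0], "spin": -0.175}, {"offset": [0.028, 0.007, 0], "spin": -0.175}]
```

Call:
{"fn": "arm_command", "kwargs": {
  "motion": [
    {"offset": [0.023,0.003,0.045],"spin": 0},
    {"offset": [0.023,0.002,0.044],"spin": 0},
    {"offset": [0,0,0.05],"spin": 0},
    {"offset": [0,0,0.025],"spin": 0},
    {"offset": [0,0,0.006],"spin": 0}
  ]
}}

```text
time_s: 45.78
ee_pos: [415.8, -317.2, 18.1]
ee_rot: [-179.8, 0.2, 5.3]
force: [0.1, 0.8, 1.0]
gripper_width: 60.0
gripper_force: 0.0
```

Call:
{"fn": "arm_command", "kwargs": {
  "motion": [
    {"offset": [0,0,0.002],"spin": 0},
    {"offset": [0,0,0],"spin": 0}
  ]
}}

```text
time_s: 46.02
ee_pos: [417.0, -319.2, 19.0]
ee_rot: [179.9, -0.1, 5.2]
force: [-0.2, 0.9, 0.9]
gripper_width: 60.0
gripper_force: 0.0
```

Call:
{"fn": "arm_command", "kwargs": {
  "motion": [
    {"offset": [0,0,0],"spin": 0},
    {"offset": [0,0,0],"spin": 0},
    {"offset": [0,0,0],"spin": 0},
    {"offset": [0,0,0],"spin": 0}
  ],
  "jaw": 0.03
}}

```text
time_s: 46.52
ee_pos: [416.5, -319.1, 18.7]
ee_rot: [180.0, -0.1, 5.1]
force: [-1.5, 0.7, 5.8]
gripper_width: 43.6
gripper_force: 30.0
```

Call:
{"fn": "arm_command", "kwargs": {
  "motion": [
    {"offset": [0,0,-0.044],"spin": 0},
    {"offset": [0,0,-0.044],"spin": 0},
    {"offset": [0,0,-0.044],"spin": 0}
  ]
}}

```text
time_s: 46.9
ee_pos: [415.9, -318.6, 151.0]
ee_rot: [-180.0, 0.0, 5.1]
force: [0.8, -0.5, -0.3]
gripper_width: 43.6
gripper_force: 30.0
```

Call:
{"fn": "arm_command", "kwargs": {
  "motion": [
    {"offset": [0.011,-0.027,0],"spin": -0.175},
    {"offset": [0.016,-0.024,0],"spin": -0.175},
    {"offset": [0.019,-0.021,0],"spin": -0.175},
    {"offset": [0.023,-0.017,0],"spin": -0.175},
    {"offset": [0.026,-0.013,0],"spin": -0.175}
  ]
}}

```text
time_s: 47.52
ee_pos: [460.2, -180.8, 149.7]
ee_rot: [-180.0, -0.0, 55.6]
force: [0.1, -0.7, -0.6]
gripper_width: 43.8
gripper_force: 30.0
```

Call:
{"fn": "arm_command", "kwargs": {
  "motion": [
    {"offset": [0.027,-0.009,0],"spin": -0.175},
    {"offset": [0.029,-0.004,0],"spin": -0.175},
    {"offset": [0.029,0.001,0],"spin": -0.175},
    {"offset": [0.028,0.007,0],"spin": -0.175}
  ]
}}

```text
time_s: 48.02
ee_pos: [494.1, -70.3, 149.7]
ee_rot: [-180.0, -0.0, 95.7]
force: [-1.1, 0.1, 0.0]
gripper_width: 43.7
gripper_force: 30.0
```

Call:
{"fn": "arm_command", "kwargs": {
  "motion": [
    {"offset": [0,0,0],"spin": 0},
    {"offset": [0,0,0],"spin": 0}
  ]
}}

```text
time_s: 48.28
ee_pos: [493.8, -71.7, 149.7]
ee_rot: [-180.0, 0.0, 95.3]
force: [-1.1, -0.2, 0.1]
gripper_width: 44.0
gripper_force: 30.0
```

```bash
python3 plan.py 493.9 -71.4 50 95.4; python3 look.py w16
```

```text
# -> (493.9, -71.4, 50.0, 95.4) 2 rows
[{"offset": [0, 0, 0.05], "spin": -0.001}, {"offset": [0, 0, 0.05], "spin": -0.001}]
[493.8 -71.9 149.8] [-180.     0.    95.3] 48.325
```

View pics/w16.png

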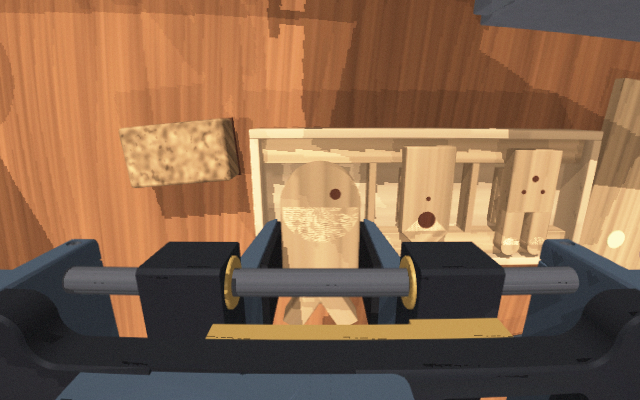

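Call:
{"fn": "arm_command", "kwargs": {
  "motion": [
    {"offset": [0,0,0.04],"spin": 0},
    {"offset": [0,0,0.035],"spin": 0},
    {"offset": [0,0,0.018],"spin": 0},
    {"offset": [0,0,0.006],"spin": 0},
    {"offset": [0,0,0.002],"spin": 0}
  ]
}}

```text
time_s: 48.95
ee_pos: [494.4, -71.8, 49.1]
ee_rot: [180.0, 0.0, 95.3]
force: [0.6, 0.5, -0.3]
gripper_width: 43.6
gripper_force: 30.0
```

Call:
{"fn": "arm_command", "kwargs": {
  "motion": [
    {"offset": [0,0,0.002],"spin": 0},
    {"offset": [0,0,0.001],"spin": 0},
    {"offset": [0,0,0],"spin": 0}
  ]
}}

```text
time_s: 49.32
ee_pos: [494.5, -71.2, 46.3]
ee_rot: [180.0, 0.0, 95.4]
force: [-1.0, 0.8, -0.4]
gripper_width: 43.5
gripper_force: 30.0
```

Call:
{"fn": "arm_command", "kwargs": {
  "motion": [
    {"offset": [0,0,0],"spin": 0},
    {"offset": [0,0,0],"spin": 0}
  ],
  "jaw": 0.06
}}

```text
time_s: 49.58
ee_pos: [494.3, -71.2, 46.1]
ee_rot: [180.0, 0.0, 95.4]
force: [-0.8, 0.0, -0.2]
gripper_width: 59.4
gripper_force: 0.0
```

Call:
{"fn": "arm_command", "kwargs": {
  "motion": [
    {"offset": [0,0,-0.04],"spin": 0},
    {"offset": [0,0,-0.06],"spin": 0},
    {"offset": [0,0,-0.06],"spin": 0},
    {"offset": [0,0,0],"spin": 0}
  ]
}}

```text
time_s: 50.08
ee_pos: [497.1, -71.7, 211.0]
ee_rot: [179.4, 0.2, 95.4]
force: [0.4, -0.0, 0.3]
gripper_width: 60.1
gripper_force: 0.0
```

```bash
python3 look.py w17; python3 - <<'E'
from fit import *
m,C=cam('wrist',np.load('w17_T.npy')); P=cloud(m,C,np.load('w17.npy'))
for b in [(440,540,-140,20),(540,640,-130,20),(640,750,-130,20)]: print(rect(P,b,37.2,55))
print(rect(P,(280,430,-140,60),20,60))
for q in env.pinpoint('wrist','cabinet_drawer0_handle')[:1]: print(q, onplane(m,C,q['location'],96))
E
python3 plan.py 355 252 200 92 , 355 252 95 92
```

```text
[495.3 -71.4 208.1] [1.797e+02 1.000e-01 9.540e+01] 50.125
[493.4 -71.1  40.1 100.5  44.  -83.8]
[589.6 -68.3  40.   98.6  44.5 -84. ]
[686.1 -54.7  39.9  99.8  45.2 -83.8]
[361.  -40.3  34.   95.1  55.    9.7]
# -> (355.0, 252.0, 200.0, 92.0) 7 rows
[{"offset": [0.048, -0.015, 0.001], "spin": 0.008}, {"offset": [0.048, -0.016, 0.001], "spin": 0.008}, {"offset": [0.047, -0.016, 0.001], "spin": 0.008}, {"offset": [0.047, -0.017, 0.001], "spin": 0.008}, {"offset": [0.047, -0.017, 0.001], "spin": 0.008}]
[{"offset": [0.048, -0.017, 0.001], "spin": 0.008}, {"offset": [0.047, -0.018, 0], "spin": 0.008}]
# -> (355.0, 252.0, 95.0, 92.0) 2 rows
[{"offset": [0, 0, 0.053], "spin": 0.002}, {"offset": [0, 0, 0.052], "spin": 0.002}]
```

Call:
{"fn": "arm_command", "kwargs": {
  "motion": [
    {"offset": [0.048,-0.015,0.001],"spin": 0.008},
    {"offset": [0.048,-0.016,0.001],"spin": 0.008},
    {"offset": [0.047,-0.016,0.001],"spin": 0.008},
    {"offset": [0.047,-0.017,0.001],"spin": 0.008},
    {"offset": [0.047,-0.017,0.001],"spin": 0.008}
  ],
  "jaw": 0.0,
  "newtons": 10
}}

```text
time_s: 50.8
ee_pos: [393.0, 159.6, 199.0]
ee_rot: [-179.8, 0.1, 93.1]
force: [0.7, 0.4, 0.4]
gripper_width: 12.4
gripper_force: 0.0
```

Call:
{"fn": "arm_command", "kwargs": {
  "motion": [
    {"offset": [0.048,-0.017,0.001],"spin": 0.008},
    {"offset": [0.047,-0.018,0],"spin": 0.008},
    {"offset": [0,0,0.053],"spin": 0},
    {"offset": [0,0,0.045],"spin": 0},
    {"offset": [0,0,0.008],"spin": 0}
  ]
}}

```text
time_s: 51.42
ee_pos: [352.1, 250.0, 90.3]
ee_rot: [-179.5, 0.3, 92.2]
force: [-0.3, 0.2, 0.5]
gripper_width: 0.6
gripper_force: 0.0
```

Call:
{"fn": "arm_command", "kwargs": {
  "motion": [
    {"offset": [0,0.01,0],"spin": 0},
    {"offset": [0,0.015,0],"spin": 0},
    {"offset": [0,0.02,0],"spin": 0},
    {"offset": [0,0.03,0],"spin": 0},
    {"offset": [0,0.03,0],"spin": 0}
  ]
}}

```text
time_s: 52.05
ee_pos: [462.5, 256.2, 95.0]
ee_rot: [179.9, -0.1, 92.1]
force: [-2.0, 1.4, 0.9]
gripper_width: 0.5
gripper_force: 1.0
```

Call:
{"fn": "arm_command", "kwargs": {
  "motion": [
    {"offset": [0,0.025,0],"spin": 0},
    {"offset": [0,0.015,0],"spin": 0},
    {"offset": [0,0,0],"spin": 0}
  ]
}}

```text
time_s: 52.42
ee_pos: [501.8, 257.3, 94.2]
ee_rot: [179.9, -0.0, 92.1]
force: [-0.7, 0.2, 0.5]
gripper_width: 0.4
gripper_force: 0.0
```

```bash
python3 look.py w18; python3 - <<'E'
from fit import *
I,D=env.grab_frame('top'); m,C=cam('top'); cv2.imwrite('pics/t4.png',cv2.resize(I[80:320,90:490],None,fx=2,fy=2)); 
for q in env.pinpoint('top','cabinet_drawer0_handle')[:1]: print(q, onplane(m,C,q['location'],96))
I,D=env.grab_frame('scene'); m,C=cam('scene'); cv2.imwrite('pics/s4.png',I)
for q in env.pinpoint('scene','cabinet_drawer0_handle')[:1]: print(q, onplane(m,C,q['location'],96))
E
```

```text
[500.6 257.1  94.1] [180.    0.   92.1] 52.475
{'location': [227.3, 197.5], 'score': 0.8} [[520.71490989 258.52165517  96.        ]]
{'location': [364.5, 250.0], 'score': 0.55} [[520.43636076 261.43066744  96.        ]]
```

Call:
{"fn": "arm_command", "kwargs": {
  "motion": [
    {"offset": [0,0.01,0],"spin": 0},
    {"offset": [0,0.01,0],"spin": 0},
    {"offset": [0,0.004,0],"spin": 0},
    {"offset": [0,0.002,0],"spin": 0},
    {"offset": [0,0,0],"spin": 0}
  ]
}}

```text
time_s: 53.3
ee_pos: [526.5, 258.4, 93.9]
ee_rot: [180.0, -0.0, 92.2]
force: [0.0, 1.0, -0.8]
gripper_width: 0.7
gripper_force: 0.0
```

Call:
{"fn": "arm_command", "kwargs": {
  "motion": [
    {"offset": [0,0.001,0],"spin": 0},
    {"offset": [0,0.001,0],"spin": 0},
    {"offset": [0,0,0],"spin": 0}
  ]
}}

```text
time_s: 53.68
ee_pos: [528.0, 258.4, 93.9]
ee_rot: [-180.0, 0.0, 92.2]
force: [-1.0, -0.1, 0.4]
gripper_width: 0.6
gripper_force: 0.4
```

Call:
{"fn": "arm_command", "kwargs": {
  "motion": [
    {"offset": [0,0.001,0],"spin": 0},
    {"offset": [0,0,0],"spin": 0}
  ]
}}

```text
time_s: 53.92
ee_pos: [529.2, 258.5, 93.9]
ee_rot: [180.0, 0.0, 92.2]
force: [-1.1, -0.4, 0.7]
gripper_width: 0.6
gripper_force: 0.4
```

Call:
{"fn": "arm_command", "kwargs": {
  "motion": [
    {"offset": [0,0.001,0],"spin": 0},
    {"offset": [0,0,0],"spin": 0}
  ]
}}

```text
time_s: 54.18
ee_pos: [530.2, 258.5, 93.9]
ee_rot: [180.0, -0.0, 92.2]
force: [-1.2, -0.2, -1.2]
gripper_width: 0.3
gripper_force: 0.3
```

Keep going in 1 mm steps until the stop is felt.

Call:
{"fn": "arm_command", "kwargs": {
  "motion": [
    {"offset": [0,0.001,0],"spin": 0},
    {"offset": [0,0.001,0],"spin": 0},
    {"offset": [0,0,0],"spin": 0}
  ]
}}

```text
time_s: 54.55
ee_pos: [532.3, 258.6, 93.9]
ee_rot: [180.0, -0.0, 92.2]
force: [-0.2, 0.3, -1.1]
gripper_width: 0.5
gripper_force: 0.3
```

Call:
{"fn": "arm_command", "kwargs": {
  "motion": [
    {"offset": [0,0.001,0],"spin": 0},
    {"offset": [0,0,0],"spin": 0}
  ]
}}

```text
time_s: 54.8
ee_pos: [533.3, 258.6, 94.0]
ee_rot: [180.0, -0.0, 92.2]
force: [-1.2, -0.3, 0.2]
gripper_width: 0.2
gripper_force: 0.3
```

Call:
{"fn": "arm_command", "kwargs": {
  "motion": [
    {"offset": [0,0.001,0],"spin": 0},
    {"offset": [0,0,0],"spin": 0}
  ]
}}

```text
time_s: 55.05
ee_pos: [534.3, 258.7, 94.0]
ee_rot: [180.0, -0.0, 92.2]
force: [-0.1, -0.3, -0.7]
gripper_width: 0.4
gripper_force: 0.3
```

Call:
{"fn": "arm_command", "kwargs": {
  "motion": [
    {"offset": [0,0.001,0],"spin": 0},
    {"offset": [0,0,0],"spin": 0}
  ]
}}

```text
time_s: 55.3
ee_pos: [535.3, 258.8, 94.0]
ee_rot: [180.0, -0.0, 92.2]
force: [-0.6, -0.1, -0.0]
gripper_width: 0.5
gripper_force: 0.3
```

Call:
{"fn": "arm_command", "kwargs": {
  "motion": [
    {"offset": [0,0.001,0],"spin": 0},
    {"offset": [0,0,0],"spin": 0}
  ]
}}

```text
time_s: 55.55
ee_pos: [536.3, 258.8, 94.0]
ee_rot: [180.0, -0.0, 92.2]
force: [-0.6, 0.0, -0.4]
gripper_width: 0.7
gripper_force: 0.3
```

```bash
python3 - <<'E'
from fit import *
I,D=env.grab_frame('scene'); m,C=cam('scene')
for q in env.pinpoint('scene','cabinet_drawer0_handle')[:1]: print(q, onplane(m,C,q['location'],96))
I,D=env.grab_frame('top'); m,C=cam('top')
for q in env.pinpoint('top','cabinet_drawer0_handle')[:1]: print(q, onplane(m,C,q['location'],96))
E
```

```text
{'location': [357.7, 255.1], 'score': 0.78} [[547.85516076 266.24056506  96.        ]]
{'location': [227.9, 185.8], 'score': 0.7} [[553.17353858 259.23676206  96.        ]]
```

Call:
{"fn": "arm_command", "kwargs": {
  "motion": [
    {"offset": [0,0.001,0],"spin": 0},
    {"offset": [0,0,0],"spin": 0}
  ]
}}

```text
time_s: 56.0
ee_pos: [537.2, 258.8, 94.0]
ee_rot: [180.0, -0.0, 92.2]
force: [0.9, 0.1, 0.6]
gripper_width: -0.0
gripper_force: 0.3
```

Call:
{"fn": "arm_command", "kwargs": {
  "motion": [
    {"offset": [0,0.001,0],"spin": 0},
    {"offset": [0,0,0],"spin": 0}
  ]
}}

```text
time_s: 56.25
ee_pos: [538.3, 258.9, 94.0]
ee_rot: [180.0, -0.0, 92.2]
force: [-0.4, 0.0, -0.1]
gripper_width: 0.2
gripper_force: 0.3
```

Call:
{"fn": "arm_command", "kwargs": {
  "motion": [
    {"offset": [0,0.001,0],"spin": 0},
    {"offset": [0,0,0],"spin": 0}
  ]
}}

```text
time_s: 56.5
ee_pos: [539.3, 258.9, 94.0]
ee_rot: [180.0, -0.0, 92.2]
force: [-0.7, -0.1, 0.7]
gripper_width: 0.5
gripper_force: 0.3
```

Call:
{"fn": "arm_command", "kwargs": {
  "motion": [
    {"offset": [0,0.001,0],"spin": 0},
    {"offset": [0,0,0],"spin": 0}
  ]
}}

```text
time_s: 56.75
ee_pos: [540.3, 259.0, 94.0]
ee_rot: [180.0, -0.0, 92.2]
force: [-1.3, -0.3, 0.5]
gripper_width: 0.9
gripper_force: 0.3
```

Call:
{"fn": "arm_command", "kwargs": {
  "motion": [
    {"offset": [0,0.001,0],"spin": 0},
    {"offset": [0,0,0],"spin": 0}
  ]
}}

```text
time_s: 57.0
ee_pos: [541.3, 259.0, 94.0]
ee_rot: [180.0, -0.0, 92.2]
force: [-0.6, 0.4, 0.2]
gripper_width: 0.5
gripper_force: 0.3
```

```bash
python3 - <<'E'
from fit import *
T=tool(); I,D=env.grab_frame('wrist'); m,C=cam('wrist',T); print(T[:3,3])
cv2.imwrite('pics/w19.png',I)
E
```

```text
[541.29344115 258.99520647  93.99506474]
```

View pics/w19.png

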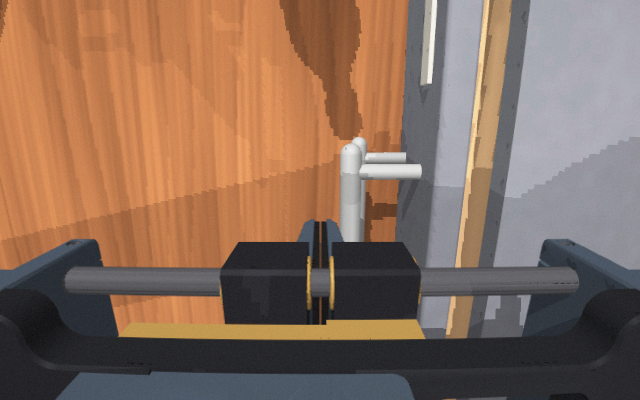

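```bash
python3 - <<'E'
from fit import *
for T,u,l in ((np.load('w3_T.npy'),(341,160),(358,150)),(tool(),(350,190),(361,150))):
    m,C=cam('wrist',T); print(onplane(m,C,u,96)[0][:2],onplane(m,C,l,35)[0][:2])
E
```

```text
[547.66938838 258.35708433] [570.24759357 262.0943388 ]
[555.25172449 298.08866292] [567.70475315 312.72960975]
```

Call:
{"fn": "arm_command", "kwargs": {
  "motion": [
    {"offset": [0,0.001,0],"spin": 0},
    {"offset": [0,0.002,0],"spin": 0},
    {"offset": [0,0.001,0],"spin": 0},
    {"offset": [0,0,0],"spin": 0}
  ]
}}

```text
time_s: 57.55
ee_pos: [545.4, 259.1, 94.0]
ee_rot: [180.0, -0.0, 92.2]
force: [0.2, 0.6, 0.5]
gripper_width: 0.6
gripper_force: 0.2
```

Call:
{"fn": "arm_command", "kwargs": {
  "motion": [
    {"offset": [0,0.001,0],"spin": 0},
    {"offset": [0,0.001,0],"spin": 0},
    {"offset": [0,0,0],"spin": 0}
  ]
}}

```text
time_s: 57.92
ee_pos: [547.3, 259.2, 94.0]
ee_rot: [180.0, -0.0, 92.2]
force: [-0.4, 0.6, 0.7]
gripper_width: 0.4
gripper_force: 0.3
```

Call:
{"fn": "arm_command", "kwargs": {
  "motion": [
    {"offset": [0,0.001,0],"spin": 0},
    {"offset": [0,0.001,0],"spin": 0},
    {"offset": [0,0,0],"spin": 0}
  ]
}}

```text
time_s: 58.3
ee_pos: [549.3, 259.3, 94.0]
ee_rot: [180.0, -0.0, 92.2]
force: [-0.7, 0.9, 0.5]
gripper_width: 0.1
gripper_force: 0.3
```

Call:
{"fn": "arm_command", "kwargs": {
  "motion": [
    {"offset": [0,0.001,0],"spin": 0},
    {"offset": [0,0.001,0],"spin": 0},
    {"offset": [0,0,0],"spin": 0}
  ]
}}

```text
time_s: 58.68
ee_pos: [551.3, 259.3, 94.0]
ee_rot: [180.0, -0.0, 92.2]
force: [0.1, 1.2, 0.4]
gripper_width: 0.1
gripper_force: 0.3
```

Call:
{"fn": "arm_command", "kwargs": {
  "motion": [
    {"offset": [0,0.001,0],"spin": 0},
    {"offset": [0,0.001,0],"spin": 0},
    {"offset": [0,0,0],"spin": 0}
  ]
}}

```text
time_s: 59.05
ee_pos: [551.6, 259.4, 93.9]
ee_rot: [-179.8, 0.0, 92.2]
force: [-5.7, 0.4, 3.6]
gripper_width: 0.6
gripper_force: 2.8
```

Call:
{"fn": "arm_command", "kwargs": {
  "motion": [
    {"offset": [0,0.001,0],"spin": 0},
    {"offset": [0,0.001,0],"spin": 0},
    {"offset": [0,0,0],"spin": 0}
  ]
}}

```text
time_s: 59.42
ee_pos: [551.7, 259.3, 93.9]
ee_rot: [-179.6, 0.0, 92.2]
force: [-10.1, 1.3, 6.7]
gripper_width: 0.3
gripper_force: 5.2
```

```bash
python3 - <<'E'
from fit import *
T=tool(); I,D=env.grab_frame('wrist'); print(T[:3,3],env.state()['force']); cv2.imwrite('pics/w20.png',I)
for n in('top','scene'):
    I,D=env.grab_frame(n); m,C=cam(n)
    for q in env.pinpoint(n,'cabinet_drawer0_handle')[:1]: print(q, onplane(m,C,q['location'],96))
I0=cv2.imread('pics/w3.png')[:230,180:480]; I1=cv2.imread('pics/w20.png')[:230,180:480]
cv2.imwrite('pics/cmp.png',np.hstack([I0,I1]))
E
```

```text
[551.70415264 259.33863399  93.94496569] [-9.13410675  0.13755753  5.9821101 ]
{'location': [226.8, 182.2], 'score': 0.71} [[563.14042958 262.97061201  96.        ]]
{'location': [349.8, 254.5], 'score': 0.69} [[563.57881924 252.54877053  96.        ]]
```

View pics/cmp.png

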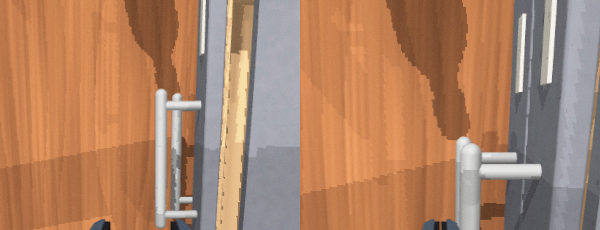

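Call:
{"fn": "arm_command", "kwargs": {
  "motion": [
    {"offset": [0,-0.01,0],"spin": 0},
    {"offset": [0,-0.03,0],"spin": 0},
    {"offset": [0,-0.03,-0.02],"spin": 0},
    {"offset": [0,0,-0.06],"spin": 0},
    {"offset": [0,0,-0.06],"spin": 0}
  ]
}}

```text
time_s: 60.3
ee_pos: [485.0, 256.5, 235.3]
ee_rot: [179.9, 0.0, 92.2]
force: [0.8, 0.6, -0.1]
gripper_width: 0.9
gripper_force: 0.0
```

Call:
{"fn": "arm_command", "kwargs": {
  "motion": [
    {"offset": [0,-0.03,-0.04],"spin": 0},
    {"offset": [0,-0.03,0],"spin": 0},
    {"offset": [0,0,0],"spin": 0},
    {"offset": [0,0,0],"spin": 0}
  ]
}}

```text
time_s: 60.8
ee_pos: [425.9, 254.5, 273.8]
ee_rot: [179.9, 0.0, 92.2]
force: [-0.6, 0.7, -0.5]
gripper_width: 0.3
gripper_force: 0.0
```

```bash
python3 - <<'E'
from fit import *
I,D=env.grab_frame('top'); m,C=cam('top'); P=cloud(m,C,D); cv2.imwrite('pics/t5.png',cv2.resize(I[80:320,90:490],None,fx=2,fy=2))
for b in [(440,541,-140,10),(541,637,-130,10),(637,745,-130,20)]: print(rect(P,b,36.5,55))
print(rect(P,(280,430,-140,60),20,60))
for n in('top','scene'):
    I,D=env.grab_frame(n); m,C=cam(n)
    for q in env.pinpoint(n,'cabinet_drawer0_handle')[:1]: print(q, onplane(m,C,q['location'],96))
E
```

```text
[493.8 -68.1  40.8  94.5  42.9 -86.7]
[589.3 -66.5  40.8  95.6  44.6 -84.9]
[685.7 -52.   40.8  97.8  44.4 -84.2]
[362.1 -39.   35.   94.2  55.1   9.7]
{'location': [229.3, 180.9], 'score': 0.92} [[566.97513589 256.40931517  96.        ]]
{'location': [352.4, 255.1], 'score': 0.97} [[559.3604451  258.25098944  96.        ]]
```

View pics/t5.png

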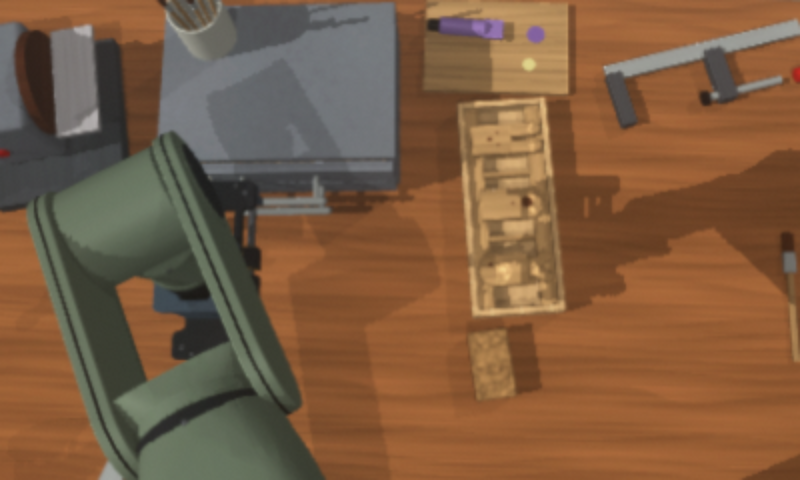

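The picture shows the drawer shut (front at row 160–185), three blanks across the tray, and the block flat on the bench at (490,365). Handing in.

```bash
python3 -c "
from workcell import env
print(env.job_done())"
```

```text
the job is handed in; nothing more can be done
None
```

The job is handed in (no verdict was returned): the three feet and three blanks are in the tray, the sanding block is flat on the bench, and the drawer was pushed shut to its stop, all confirmed by camera at about 61 s of the 210 s.

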